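Set up a lap joint for welding

TASK

Set up a lap joint on the aluminium set-up board with the two bare steel plates; leave the two plates that already carry a weld bead where they are. Lay one bare plate in the black outline next to the end stop and the small brass packing piece in the red outline, then lay the other bare plate level on both, its edges at the blue marks, so that it overlaps the first by about 30 mm. Last, stand the red hold-down weight upright on the middle of the upper plate.

Things in the scene. Friction and masses are not known exactly. Their poses are not given: they have to be found in the camera images.
- board: fixed aluminium board, 210 (its x) x 110 (its y) x 10 mm; origin: centre of the underside. Black outline, lower plate: centre x -40, y 0, 100 x 50 mm. Red, packing piece: x +55, 40 x 30. Blue marks, upper plate: x -20 to +80. Dark end stop 10 mm high, face at x -97. Six 8 mm pins, 15 mm high, at x -80, -5, +76, y +-38: 9 mm spare beside a plate.
- bare_plate_a: bare plate A: grey steel plate, plain upper face without bead, 50 mm (its x) x 100 mm (its y), 6 mm thick, 0.24 kg, lying flat. Origin: centre of the underside, z up. Either bare plate may be the lower (board x = -40 mm, on the board) or the upper one (board x = +30, on plate and packing piece, underside 16 mm up); y = 0, long side along board x. Grip across the 50 mm.
- bare_plate_b: bare plate B: grey steel plate, plain upper face without bead, 50 mm (its x) x 100 mm (its y), 6 mm thick, 0.24 kg, lying flat. Origin: centre of the underside, z up. Either bare plate may be the lower (board x = -40 mm, on the board) or the upper one (board x = +30, on plate and packing piece, underside 16 mm up); y = 0, long side along board x. Grip across the 50 mm.
- welded_plate_a: welded plate A. Size of a bare plate (50 x 100 x 6 mm), but with a rippled weld bead raised 2 mm along the middle of its upper face. Origin: centre of the underside; long side along its y. Leave it where it lies.
- welded_plate_b: welded plate B. Size of a bare plate (50 x 100 x 6 mm), but with a rippled weld bead raised 2 mm along the middle of its upper face. Origin: centre of the underside; long side along its y. Leave it where it lies.
- packer: packing piece: plain brass-coloured plate, 30 mm (its x) x 40 mm (its y), 6 mm thick, 0.06 kg, lying flat. Origin: centre of the underside, z up. Goes on the board at board x = +55 mm, y = 0, its 40 mm side along board x, to carry the free end of the upper plate. Grip across the 30 mm.
- weight: hold-down weight, 0.5 to 0.8 kg: red round body 50 mm across, 36 mm high, on a thin neck above it a dark knob to grip, 22 mm across, 47 to 67 mm above the underside. Origin: centre of the underside, z up; stands upright. Goes on the upper plate at board x = +30 mm, y = 0, 22 mm above the table.

How it is judged:
By the outcome, as a careful person would: the job done as asked, in the order asked, and still so for the second after the job is handed in, with the robot touching nothing.
It also fails if it takes over 96 s, if anything falls off the work surface, if the arm or the gripper's body presses on something with over 40 N, if the wrist force passes 120 N, or if a joint passes its speed limit or range.

ROBOT

A 7-joint arm with a two-finger parallel gripper is mounted at the origin on a cart in front of the work surface, level with it; the furniture and walls round the work are solid. World frame = base frame: x ahead of the robot, y to its left, z up, the work surface at z = 0. Lengths are in m, angles in rad, forces in N, time in s.
With the tool pointing down it reaches from about 0.425 to 0.925 m from the base axis. Payload 6.8 kg.
Tool frame: the origin (TCP) lies midway between the tips of the shut fingers; the grasp point (between the pads) lies 19 mm behind it; x points along the fingers, z is the direction in which the jaws open and shut, and the axes are right-handed (so a half turn about x gives the same grasp; the last joint's range is limited). The gripper opens to 85 mm and grips with 20 to 120 N. Pads are 22 mm wide; open, the fingers measure 114 mm over their backs; the gripper's body (76 mm by 85 mm) begins 54 mm behind the grasp point. The pads swing forward as they close: fully open they stand 13 mm farther back than shut.
Start: joints at [-1.254, 0.477, 0.022, 1.555, -0.011, 1.109, -0.083], TCP at [0.278, 0.615, 0.231] pointing down, gripper open.
Joint ranges: [-2.96, 2.96], [-0.34, 2.1], [-1.41, 1.46], [0.24, 2.44], [-1.37, 4.51], [0.17, 1.92], [-2.96, 2.96]. Speed limits (rad/s): [2.39, 2.39, 3.14, 3.14, 3.14, 3.14, 3.14].

INTERFACE

Orientations are given as a unit quaternion [w, x, y, z].
In Python, from station import bot gives the robot as it stands. The module is installed in compiled form; this text tells all that it offers.
- The arm moves only by the shell command python3 -m jog 'ROWS' [FORCE]. ROWS is text: rows parted by semicolons, each of 7 numbers parted by spaces: the shift along the tool's x, y, z in mm, then the turn, a rotation vector about the tool's x, y, z in units of 6 degrees (1.0 is 6 degrees), then the finger opening in mm, from 0 to 85.4. A call has 1 to 5 rows; each row shifts and turns the commanded pose from where the row before left it, along the tool's axes as they then stand; what a row does not reach is not made up. A row lasts 1/10 s, in which the tool goes at most 50 mm and 8.59 degrees, less where a joint would pass 70% of its speed; a pose out of reach is approached as far as the arm can. A call with a gripper value outside its range is refused whole. The fingers move at their own pace and stop on an object; FORCE is the grip in N (left out, the last holds). Time passes only in rows, so rows that do not move let the fingers close. It gives the time, the measured TCP pose, the force and the opening at its end, in the units of the state.
- bot.get_obs(): the state, without advancing time (a new reading comes with each control period).
- bot.read_camera(name): name is "scene" or "top" or "wrist"; returns (picture, depth): 384x512x3 uint8, red, green, blue; 384x512 float32, m along the optical axis (not along the pixel's ray), 0 where there is no reading.
- bot.calibration(name): a dict with "fx", "fy", "cx", "cy" (pixels), "T" (4x4, takes a point from camera to world coordinates). Camera axes: x right, y up, looking along -z (the intrinsics and any distortion apply to the point x, -y, -z); pixel columns grow to the right and rows downward; lengths in m; the calibration is good to about 2 mm. A picture is of the moment at which its call begins: read the wrist's pose just before it. calibration takes no time and is no camera call; for the wrist camera it gives the pose at the moment of the call.
- bot.hand_in(): hands the job in, once; it reports no verdict.
The state is a dict: "t": time; "q": joint angles; "joint_vel": joint speeds; "joint_torque": joint torques, N m; "eef_pos": TCP position; "tool_rot": TCP orientation; "contact_force": force on the tool from outside, world axes, zero at the start; "torque": the same for the moment, N m; "gripper_width": opening from 0.0 (shut) to 1.0 (fully open).
Only numpy, scipy, OpenCV 4.12 (cv2) and the standard library are available. Lean on these libraries where they do the work, as an engineer would, in place of code of your own. Each camera call takes 0.05 s, during which the arm holds its last target.

## Working session

There is one attempt and no reset: what is moved stays moved. The work goes in short steps, Python scripts to look and compute and a shell command to move; the robot and the scene stay as the last step left them, time stands still between calls to the robot, and variables do not carry over. Pictures are saved under pics/ and viewed, and the job is handed in when it is done.

```bash
mkdir -p pics; ls; python3 - <<'E'
from station import bot
import cv2,numpy as np
o=bot.get_obs()
for k,v in o.items(): print(k,np.round(v,4))
for n in ("top","scene","wrist"):
    im,d=bot.read_camera(n); c=bot.calibration(n)
    print(n,{k:np.round(v,4).tolist() for k,v in c.items()})
    cv2.imwrite(f"pics/{n}0.png",cv2.cvtColor(im,cv2.COLOR_RGB2BGR)); np.savez(f"{n}0.npz",im=im,d=d,**c)
E
```

```text
pics
t 0.0
q [-1.2541  0.4778  0.0223  1.5564 -0.0115  1.1093 -0.0831]
joint_vel [ 0.0012  0.0004 -0.0001 -0.0008  0.0003  0.0023  0.0003]
joint_torque [-0.00000e+00 -5.96442e+01  1.60780e+00 -2.81193e+01  1.24000e-02
  9.50000e-03  0.00000e+00]
eef_pos [0.2779 0.6145 0.2303]
tool_rot [ 0.5936 -0.3838  0.5947  0.383 ]
contact_force [-0.764  -0.4039  0.2392]
torque [ 0.0849  0.0065 -0.0304]
gripper_width 1.0007
top {'fx': 441.5152, 'fy': 441.5152, 'cx': 250.217, 'cy': 192.8198, 'T': [[0.0017, 0.995, -0.0994, 0.4769], [-0.9997, 0.0039, 0.0222, 0.0415], [0.0225, 0.0994, 0.9948, 0.8883], [0.0, 0.0, 0.0, 1.0]]}
scene {'fx': 432.0436, 'fy': 432.0436, 'cx': 252.289, 'cy': 195.3588, 'T': [[-0.7512, 0.3144, -0.5804, 0.0444], [-0.6599, -0.3383, 0.6708, 0.6021], [0.0146, 0.887, 0.4616, 0.4255], [0.0, 0.0, 0.0, 1.0]]}
wrist {'fx': 302.2853, 'fy': 302.2853, 'cx': 248.3874, 'cy': 192.1838, 'T': [[0.412, -0.8709, -0.2679, 0.2098], [0.9112, 0.3936, 0.1216, 0.6458], [-0.0004, -0.2942, 0.9557, 0.3731], [0.0, 0.0, 0.0, 1.0]]}
```

View pics/top0.png

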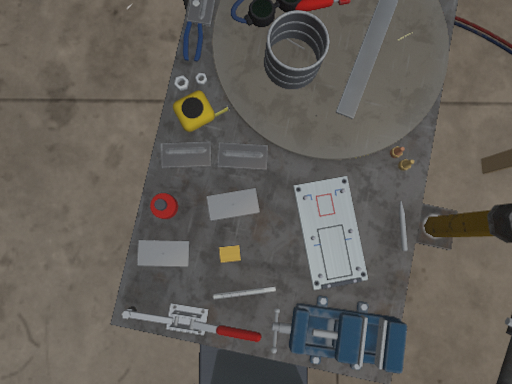

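View pics/scene0.png

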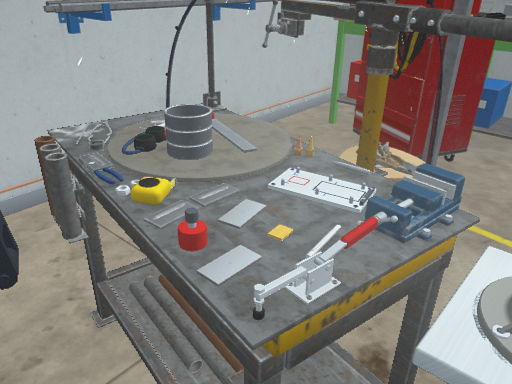

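View pics/wrist0.png

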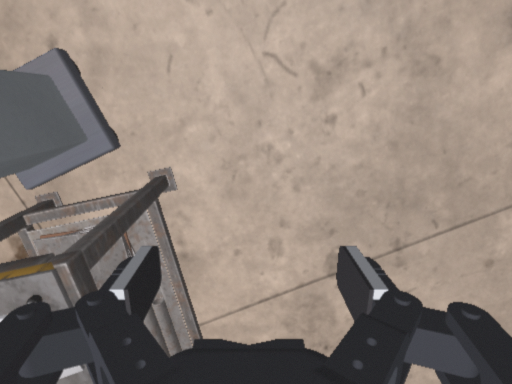

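```bash
cat > h.py <<'E'
import numpy as np,cv2
from scipy.spatial.transform import Rotation as R
def ray(c,u,v):
    d=np.array([(u-c['cx'])/c['fx'],-(v-c['cy'])/c['fy'],-1.0]); return np.asarray(c['T'])[:3,:3]@d
def atz(c,u,v,z):
    r=ray(c,u,v); o=np.asarray(c['T'])[:3,3]; return o+r*(z-o[2])/r[2]
def proj(c,p):
    T=np.asarray(c['T']); q=T[:3,:3].T@(np.asarray(p)-T[:3,3]); return np.array([c['cx']+c['fx']*q[0]/-q[2], c['cy']-c['fy']*q[1]/-q[2]])
def cloud(c,d):
    v,u=np.mgrid[:d.shape[0],:d.shape[1]]
    p=np.stack([(u-c['cx'])/c['fx']*d,-(v-c['cy'])/c['fy']*d,-d],-1); T=np.asarray(c['T']); return p@T[:3,:3].T+T[:3,3]
E
python3 - <<'E'
from h import *
z=dict(np.load('top0.npz')); P=cloud(z,z['d']); 
for u,v in [(233,204),(163,253),(186,154),(243,156),(230,254),(163,206),(331,232),(320,210),(335,260),(200,230),(270,200)]:
    print((u,v),np.round(P[v,u],4), z['im'][v,u])
c=cv2.resize(z['im'][130:300,110:380],None,fx=2.9,fy=2.9,interpolation=cv2.INTER_CUBIC)
cv2.imwrite('pics/top0z.png',c[:,:,::-1])
E
```

```text
(233, 204) [0.5421 0.0562 0.0102] [117 120 123]
(163, 253) [0.4451 0.1934 0.0077] [117 118 122]
(186, 154) [0.6433 0.1516 0.0063] [87 86 89]
(243, 156) [0.6397 0.0366 0.0072] [104 105 108]
(230, 254) [0.4432 0.0616 0.0059] [171 145  71]
(163, 206) [0.5335 0.1845 0.0703] [75 77 83]
(331, 232) [ 0.4869 -0.1389  0.0106] [161 167 170]
(320, 210) [ 0.5305 -0.1173  0.0124] [157 167 169]
(335, 260) [ 0.4319 -0.1454  0.0131] [162 170 171]
(200, 230) [ 4.905e-01  1.221e-01 -4.000e-04] [81 79 78]
(270, 200) [ 0.551  -0.0182  0.0027] [80 78 77]
```

View pics/top0z.png

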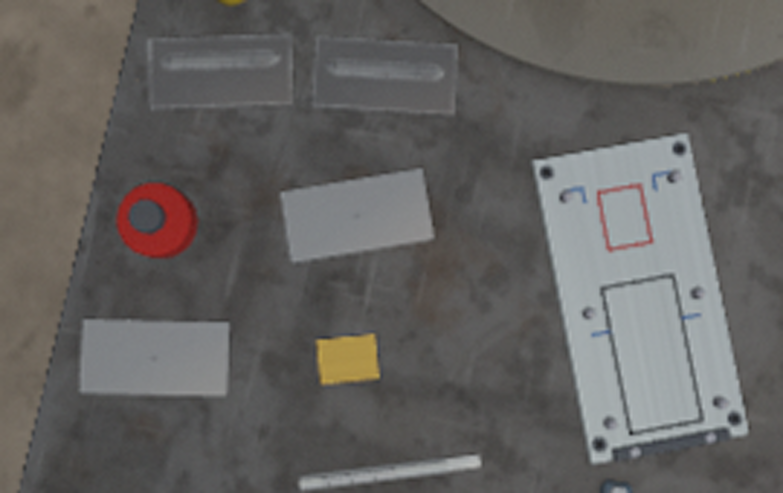

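```bash
python3 - <<'E'
from h import *
z=dict(np.load('top0.npz')); im=z['im']; g=cv2.cvtColor(im,cv2.COLOR_RGB2GRAY).astype(int); I=im.astype(int)
def fit(name,mask,seed,zt):
    n,l=cv2.connectedComponents(mask.astype(np.uint8)); k=l[seed[1],seed[0]]
    m=(l==k).astype(np.uint8)
    cs,_=cv2.findContours(cv2.resize(m,None,fx=1,fy=1),cv2.RETR_EXTERNAL,cv2.CHAIN_APPROX_NONE)
    # world polygon of filled pixels' corners
    vs,us=np.nonzero(m)
    pts=[]
    for u,v in zip(us,vs):
        pts.append(atz(z,u,v,zt)[:2])
    pts=np.float32(pts)*1000
    (c,s,a)=cv2.minAreaRect(pts)
    mu=pts.mean(0); ev,V=np.linalg.eigh(np.cov(pts.T))
    px=2.0
    print(name,k,len(us),'minrect',np.round(c,1),np.round(np.array(s)+px,1),round(a,1),'| mean',np.round(mu,1),'size',np.round(np.sqrt(12*ev),1),'long-axis deg',round(np.degrees(np.arctan2(V[1,1],V[0,1])),2))
fit('near',g>102,(163,253),.006)
fit('far',g>102,(233,204),.006)
fit('wa',g>75,(180,162),.006)
yel=(I[...,0]-I[...,2]>50)&(I[...,1]>90)
fit('packer',yel,(230,254),.006)
red=(I[...,0]-I[...,2]>60)&(I[...,1]<80)
fit('weight',red,(170,212),.036)
fit('board',g>125,(320,185),.010)
fit('redout',(I[...,0]-I[...,1]>25),(325,195),.010)
E
```

```text
near 356 1305 minrect [445.1 193.9] [102.6  52. ] 88.2 | mean [445.1 194. ] size [ 50.  100.8] long-axis deg 88.61
far 331 1245 minrect [542.4  56.9] [ 52.2 101.9] 9.8 | mean [542.5  56.9] size [50.  99.9] long-axis deg 99.57
wa 1 166150 minrect [580.1  -1.5] [ 786.4 1076.4] 0.8 | mean [582.9  19.9] size [ 758.4 1072.2] long-axis deg 92.57
packer 20 320 minrect [444.3  62.8] [32.5 42.3] 6.0 | mean [444.3  62.7] size [30.7 40.7] long-axis deg 94.16
weight 3 426 minrect [536.8 189.2] [53.9 49.3] 71.8 | mean [535.9 187.8] size [46.6 49.2] long-axis deg 57.63
board 27 5211 minrect [ 487.2 -137.7] [212.5 111.6] 10.4 | mean [ 489.7 -137.1] size [110.7 202.1] long-axis deg -169.84
redout 0 194712 minrect [579.4  -1.4] [ 783.5 1071.6] 0.8 | mean [572.7   9.4] size [ 772.4 1028.7] long-axis deg 90.11
```

```bash
cat >> h.py <<'E'
def go(x,y,z,jaw,obs=None):
    """jaw: yaw deg (mod 180) of tool z axis. prints total shift in tool frame (if turned last) and turns"""
    if obs is None:
        from station import bot; obs=bot.get_obs()
    q=obs['tool_rot']; r=R.from_quat([q[1],q[2],q[3],q[0]]); M=r.as_matrix(); p=np.array(obs['eef_pos'])
    cur=np.degrees(np.arctan2(M[1,2],M[0,2])); d=(jaw-cur+90)%180-90
    tot=cur+d; zt=np.array([np.cos(np.radians(tot)),np.sin(np.radians(tot)),0]); xt=np.array([0,0,-1.]); Mt=np.stack([xt,np.cross(zt,xt),zt],1)
    rv=(r.inv()*R.from_matrix(Mt)).as_rotvec(degrees=True)/6
    D=(np.array([x,y,z])-p)*1000
    print('pos',np.round(p*1000,1),'jaw',round(cur,2),'tilt',np.round(M[:,0],3),'q',np.round(obs['q'],2))
    print('shift now-frame mm',np.round(M.T@D,1),'| shift in target-frame',np.round(Mt.T@D,1),'| turn units',np.round(rv,2))
E
python3 - <<'E'
from h import *
go(0.54,0.057,0.2,9.6)
z=dict(np.load('top0.npz')); P=cloud(z,z['d'])
h=np.where((P[...,0]>.2)&(P[...,0]<.65)&(np.abs(P[...,1])<.3)&(z['d']>0),P[...,2],0)
i=np.argsort(h.ravel())[::-1][:2000:250]
for k in i: print(np.round(P.reshape(-1,3)[k],3))
for (u,v) in [(187,320),(365,345),(300,325),(240,333),(245,293)]: print((u,v),np.round(P[v,u],3))
E
```

```text
pos [278.  614.6 230.5] jaw 65.66 tilt [-0.    -0.001 -1.   ] q [-1.25  0.48  0.02  1.56 -0.01  1.11 -0.08]
shift now-frame mm [  31.2 -468.5 -400. ] | shift in target-frame [  30.5 -593.5  165.3] | turn units [ 9.34 -0.01  0.01]
[ 0.311 -0.277  0.357]
[ 0.318 -0.278  0.345]
[ 0.273 -0.228  0.083]
[ 0.276 -0.227  0.081]
[ 0.295 -0.235  0.079]
[ 0.263 -0.22   0.078]
[ 0.264 -0.215  0.072]
[ 0.319 -0.188  0.07 ]
(187, 320) [0.316 0.145 0.005]
(365, 345) [ 0.269 -0.2    0.015]
(300, 325) [ 0.317 -0.068  0.063]
(240, 333) [0.304 0.041 0.068]
(245, 293) [0.368 0.032 0.014]
```

```bash
j="python3 -m jog"; $j '0 -20 -17 0 0 0 85; 0 -36 -31 0 0 0 85;0 -36 -31 0 0 0 85;0 -36 -31 0 0 0 85;0 -36 -31 0 0 0 85'; $j '0 -36 -31 0 0 0 85;0 -36 -31 0 0 0 85;0 -36 -31 0 0 0 85;0 -36 -31 0 0 0 85;0 -36 -31 0 0 0 85'; $j '0 -36 -31 0 0 0 85;0 -36 -31 0 0 0 85;0 -36 -31 0 0 0 85;0 -16 -11 0 0 0 85;0 0 0 1 0 0 85';  $j '0 0 0 1.4 0 0 85;0 0 0 1.4 0 0 85;0 0 0 1.4 0 0 85;0 0 0 1.4 0 0 85;0 0 0 1.4 0 0 85'; $j '0 0 0 1.3 0 0 85; 0 0 0 0 0 0 85;0 0 0 0 0 0 85'
python3 - <<'E'
from h import *
from station import bot
go(0.5424,0.0569,0.2,9.6)
c=bot.calibration('wrist'); im,d=bot.read_camera('wrist'); np.savez('w1.npz',im=im,d=d,**c); cv2.imwrite('pics/w1.png',im[:,:,::-1])
E
```

```text
t: 0.65
eef_pos: [0.3699, 0.417, 0.2311]
tool_rot: [0.594, -0.383, 0.594, 0.383]
contact_force: [0.5, 0.4, 0.9]
gripper_width: 0.994
t: 1.15
eef_pos: [0.47, 0.2016, 0.2313]
tool_rot: [0.594, -0.383, 0.594, 0.383]
contact_force: [1.2, 0.3, -0.5]
gripper_width: 0.999
t: 1.65
eef_pos: [0.5409, 0.0533, 0.2313]
tool_rot: [0.615, -0.35, 0.615, 0.349]
contact_force: [-0.8, 0.7, 0.3]
gripper_width: 0.996
t: 2.15
eef_pos: [0.5395, 0.0577, 0.2311]
tool_rot: [0.699, -0.106, 0.699, 0.106]
contact_force: [-0.4, 0.2, -0.6]
gripper_width: 0.991
t: 2.45
eef_pos: [0.5396, 0.0578, 0.2311]
tool_rot: [0.704, -0.062, 0.704, 0.062]
contact_force: [-0.3, 0.4, -0.1]
gripper_width: 0.997
pos [539.6  57.8 231.1] jaw 10.08 tilt [-0. -0. -1.] q [-0.6   0.27  0.46  1.9  -0.14  1.    0.1 ]
shift now-frame mm [31.1 -1.4  2.7] | shift in target-frame [31.1 -1.4  2.7] | turn units [ 0.08 -0.    0.  ]
```

View pics/w1.png

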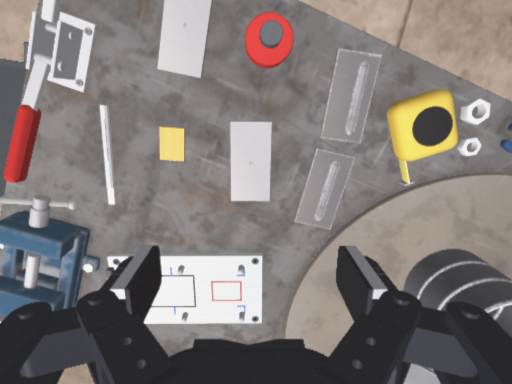

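```bash
cat >> h.py <<'E'
def fit(z,name,mask,seed,zt):
    n,l=cv2.connectedComponents(mask.astype(np.uint8)); k=l[seed[1],seed[0]]
    vs,us=np.nonzero(l==k)
    pts=np.float32([atz(z,u,v,zt)[:2] for u,v in zip(us,vs)])*1000
    c,s,a=cv2.minAreaRect(pts); mu=pts.mean(0); ev,V=np.linalg.eigh(np.cov(pts.T))
    print(name,len(us),'minrect',np.round(c,1),np.round(s,1),round(a,1),'| mean',np.round(mu,1),'size',np.round(np.sqrt(12*ev),1),'long deg',round(np.degrees(np.arctan2(V[1,1],V[0,1]))%180,2))
    return mu
E
python3 - <<'E'
from h import *
z=dict(np.load('w1.npz')); im=z['im']; I=im.astype(int); g=cv2.cvtColor(im,cv2.COLOR_RGB2GRAY).astype(int)
print(g[161,245],g[60,185],g[161,215],g[260,210])
t=(g[161,245]+g[161,215])//2
fit(z,'far',g>t+5,(245,165),.006)
fit(z,'near',g>t+5,(185,30),.006)
fit(z,'packer',(I[...,0]-I[...,2]>50),(172,144),.006)
red=(I[...,0]-I[...,2]>60)&(I[...,1]<80)
fit(z,'weight',red,(269,62),.036)
P=cloud(z,z['d'])
m=(P[...,2]>.06)&(P[...,2]<.075)&(abs(P[...,0]-.536)<.04)&(abs(P[...,1]-.187)<.04)&(z['d']>0)
print('knob',m.sum(),P[m].mean(0), np.ptp(P[m],0))
zt=dict(np.load('top0.npz')); P=cloud(zt,zt['d'])
m=(P[...,2]>.06)&(P[...,2]<.08)&(abs(P[...,0]-.536)<.04)&(abs(P[...,1]-.187)<.04)&(zt['d']>0)
print('knob top',m.sum(),P[m].mean(0), np.ptp(P[m],0))
E
```

```text
215 214 126 243
far 3145 minrect [542.   58.8] [49.2 97.7] 10.1 | mean [541.5  60.6] size [49.1 99.2] long deg 99.89
near 3352 minrect [444.2 185.3] [78.9 49. ] 88.8 | mean [444.8 184.4] size [48.8 75. ] long deg 84.36
packer 871 minrect [443.7  64.8] [30.7 40.8] 6.2 | mean [443.8  65.1] size [31.3 40.7] long deg 95.45
weight 1562 minrect [536.2 191.6] [50.7 48.2] 59.3 | mean [536.1 189.8] size [47.  47.6] long deg 53.67
knob 493 [0.53676318 0.19241364 0.06680032] [0.02123681 0.02145128 0.00903243]
knob top 111 [0.53776258 0.19020981 0.067984  ] [0.02069875 0.02151949 0.01178858]
```

```bash
j="python3 -m jog"; $j '20 0 2.5 0.04 0 0 62;40 0 0 0 0 0 62;40 0 0 0 0 0 62;40 0 0 0 0 0 62;35 0 0 0 0 0 62';  $j '25 0 0 0 0 0 62;10 0 0 0 0 0 62;3 0 0 0 0 0 62;0 0 0 0 0 0 62;0 0 0 0 0 0 62'
python3 - <<'E'
from h import *
from station import bot
go(0.5423,0.0577,0.00,9.75); o=bot.get_obs(); print(o['contact_force'],o['gripper_width'])
c=bot.calibration('wrist'); im,d=bot.read_camera('wrist'); np.savez('w2.npz',im=im,d=d,**c); cv2.imwrite('pics/w2.png',im[:,:,::-1])
E
```

```text
t: 3.0
eef_pos: [0.5418, 0.0582, 0.0545]
tool_rot: [0.704, -0.06, 0.705, 0.06]
contact_force: [0.5, 1.5, 0.2]
gripper_width: 0.725
t: 3.5
eef_pos: [0.5433, 0.0583, 0.0196]
tool_rot: [0.705, -0.059, 0.704, 0.06]
contact_force: [0.5, 0.4, 0.6]
gripper_width: 0.723
pos [543.3  58.3  19.6] jaw 9.64 tilt [ 0.002  0.001 -1.   ] q [-0.48  0.59  0.33  2.03 -0.34  0.57  0.25]
shift now-frame mm [19.6 -0.4 -1.1] | shift in target-frame [19.6 -0.4 -1.1] | turn units [-0.02  0.02 -0.  ]
[0.45969002 0.41800907 0.60268483] 0.7227380745551145
```

View pics/w2.png

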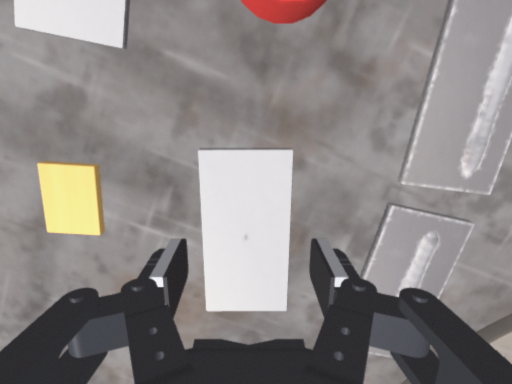

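```bash
j="python3 -m jog"; $j '12 0 -1 0 0 0 58; 4 0 0 0 0 0 58;2 0 0 0 0 0 58;0 0 0 0 0 0 58';  $j '2 0 0 0 0 0 58; 0 0 0 0 0 0 58'; $j '1 0 0 0 0 0 58; 0 0 0 0 0 0 58' ;$j '1 0 0 0 0 0 58; 0 0 0 0 0 0 58'
```

```text
t: 3.95
eef_pos: [0.5409, 0.0579, -0.0001]
tool_rot: [0.704, -0.059, 0.705, 0.059]
contact_force: [-1.1, 0.1, -0.4]
gripper_width: 0.681
t: 4.15
eef_pos: [0.5412, 0.0579, -0.0018]
tool_rot: [0.705, -0.059, 0.705, 0.059]
contact_force: [-0.2, 0.2, -0.5]
gripper_width: 0.678
t: 4.35
eef_pos: [0.5412, 0.058, -0.0027]
tool_rot: [0.705, -0.059, 0.705, 0.059]
contact_force: [-0.5, 0.2, 0.3]
gripper_width: 0.679
t: 4.55
eef_pos: [0.5412, 0.058, -0.0038]
tool_rot: [0.705, -0.059, 0.705, 0.059]
contact_force: [0.4, -0.4, 0.7]
gripper_width: 0.675
```

```bash
j="python3 -m jog"; $j '1 0 0 0 0 0 58; 0 0 0 0 0 0 58';  $j '1 0 0 0 0 0 58; 0 0 0 0 0 0 58'
```

```text
t: 4.75
eef_pos: [0.5413, 0.058, -0.0045]
tool_rot: [0.705, -0.059, 0.705, 0.059]
contact_force: [-2.1, 0.3, 3.8]
gripper_width: 0.679
t: 4.95
eef_pos: [0.5413, 0.058, -0.0046]
tool_rot: [0.705, -0.059, 0.705, 0.059]
contact_force: [-4.2, 0.2, 15.9]
gripper_width: 0.68
```

```bash
j="python3 -m jog"; $j '-2 0 0 0 0 0 58;-2 0 0 0 0 0 58; 0 0 0 0 0 0 45;0 0 0 0 0 0 45; 0 0 0 0 0 0 45' 50;  $j '0 0 0 0 0 0 45; 0 0 0 0 0 0 45;0 0 0 0 0 0 45'; $j '-2 0 0 0 0 0 45;-5 0 0 0 0 0 45;-10 0 0 0 0 0 45;-15 0 0 0 0 0 45; 0 0 0 0 0 0 45'
python3 - <<'E'
from h import *
from station import bot
go(0.5423,0.0577,0.00,9.75); o=bot.get_obs(); print(o['contact_force'],o['gripper_width'])
c=bot.calibration('wrist'); im,d=bot.read_camera('wrist'); np.savez('w3.npz',im=im,d=d,**c); cv2.imwrite('pics/w3.png',im[:,:,::-1])
E
```

```text
t: 5.45
eef_pos: [0.5414, 0.058, -0.0011]
tool_rot: [0.705, -0.059, 0.705, 0.059]
contact_force: [-1.6, 0.6, 11.3]
gripper_width: 0.564
t: 5.75
eef_pos: [0.5414, 0.058, -0.0011]
tool_rot: [0.705, -0.059, 0.705, 0.059]
contact_force: [-2.7, -0.5, 10.5]
gripper_width: 0.564
t: 6.25
eef_pos: [0.5428, 0.0581, 0.0326]
tool_rot: [0.706, -0.059, 0.703, 0.059]
contact_force: [0.9, -1.4, -2.1]
gripper_width: 0.559
pos [542.8  58.1  32.6] jaw 9.6 tilt [ 0.004  0.001 -1.   ] q [-0.49  0.57  0.34  2.03 -0.33  0.59  0.25]
shift now-frame mm [32.6 -0.3 -0.7] | shift in target-frame [32.6 -0.3 -0.6] | turn units [-0.02  0.04 -0.  ]
[ 0.88114696 -1.42462238 -2.09005728] 0.5594776549162688
```

View pics/w3.png

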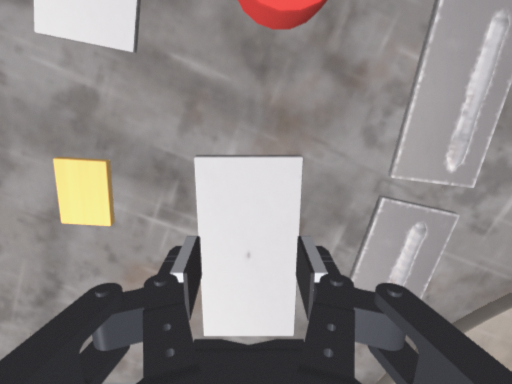

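```bash
python3 - <<'E'
from h import *
z=dict(np.load('top0.npz'))
f=lambda x,y: atz(z,(x+.5)/2.9-.5+110,(y+.5)/2.9-.5+130,.010)[:2]*1000
B=np.array([f(*p) for p in [(602,288),(674,275),(702,420),(631,433)]]); Rd=np.array([f(*p) for p in [(598,191),(641,184),(652,243),(608,250)]])
for n,Q in(('black',B),('red',Rd)):
    print(n,'centre',Q.mean(0).round(1),'sides',[round(np.linalg.norm(Q[i]-Q[(i+1)%4]),1) for i in range(4)],'yaw',np.degrees(np.arctan2(*((Q[0]+Q[1]-Q[2]-Q[3])[::-1]))).round(1))
d=Rd.mean(0)-B.mean(0); print('b->r',np.linalg.norm(d),np.degrees(np.arctan2(d[1],d[0])))
c=np.array([487.2,-137.7])
for yaw in(10.1,10.4): 
  a=np.radians(yaw); ux=np.array([np.cos(a),np.sin(a)]); print(yaw,'lower',c-40*ux,'red',c+55*ux,'upper',c+30*ux)
I=z['im'].astype(int); g=cv2.cvtColor(z['im'],cv2.COLOR_RGB2GRAY).astype(int)
for t in (110,120,130,140): 
  m=(g>t); m[:175]=0; m[292:]=0; fit(z,'board%d'%t,m,(320,185),.010)
E
```

```text
black centre [ 448.2 -145.5] sides [np.float64(50.6), np.float64(99.9), np.float64(49.4), np.float64(99.8)] yaw 10.3
red centre [ 541.8 -128.1] sides [np.float64(30.4), np.float64(41.4), np.float64(30.9), np.float64(41.3)] yaw 9.3
b->r 95.16603953459364 10.545735351617374
10.1 lower [ 447.8198728  -144.71466904] red [ 541.3476749  -128.05483006] upper [ 516.7350954  -132.43899822]
10.4 lower [ 447.85714117 -144.92076581] red [ 541.29643089 -127.77144701] upper [ 516.70714412 -132.28442564]
board110 5468 minrect [ 487.2 -137.6] [210.9 111.1] 10.5 | mean [ 490.  -136.8] size [111.6 203.1] long deg 10.27
board120 5268 minrect [ 487.3 -137.8] [210.6 110.1] 10.4 | mean [ 489.7 -137. ] size [110.9 202.4] long deg 10.22
board130 5142 minrect [ 487.6 -137.7] [209.7 109.5] 10.4 | mean [ 490.  -137.2] size [110.5 201.8] long deg 10.29
board140 3591 minrect [ 487.7 -138. ] [209.3 108.9] 10.4 | mean [ 500.3 -135.3] size [127.1 205.6] long deg 10.15
```

```bash
j="python3 -m jog"; $j '-20 0 0 0 0 0 45;-30 0 0 .5 0 0 45;-20 0 0 1.2 0 0 45;0 0 0 1.4 0 0 45;0 0 0 1.4 0 0 45';  $j '0 0 0 1.4 0 0 45;0 0 0 1.4 0 0 45;0 0 0 1.4 0 0 45;0 0 0 1.4 0 0 45;0 0 0 1.4 0 0 45'; $j '0 0 0 1.4 0 0 45;0 0 0 1.4 0 0 45;0 0 0 .6 0 0 45;0 0 0 0 0 0 45'
python3 - <<'E'
from h import *
go(0.448,-0.1451,0.08,-79.6)
z=dict(np.load('w3.npz')); g=cv2.cvtColor(z['im'],cv2.COLOR_RGB2GRAY).astype(int)
m=g>170; m[:,:190]=0;m[:,310:]=0
fit(z,'held',m,(240,200),.0397)
E
```

```text
t: 6.8
eef_pos: [0.5415, 0.0582, 0.1011]
tool_rot: [0.699, 0.109, 0.698, -0.108]
contact_force: [-0.6, 0.1, -2.7]
gripper_width: 0.556
t: 7.3
eef_pos: [0.5409, 0.0581, 0.1001]
tool_rot: [0.613, 0.352, 0.613, -0.352]
contact_force: [-1.3, 0.0, -1.2]
gripper_width: 0.563
t: 7.7
eef_pos: [0.5408, 0.0582, 0.1]
tool_rot: [0.543, 0.453, 0.543, -0.454]
contact_force: [0.0, -0.4, -2.4]
gripper_width: 0.564
pos [540.8  58.2 100. ] jaw -79.77 tilt [-0.001 -0.    -1.   ] q [-0.84  0.57  0.82  2.02 -0.58  0.8  -1.07]
shift now-frame mm [  20.1 -127.4  183.6] | shift in target-frame [  20.  -128.   183.2] | turn units [-0.03  0.    0.01]
held 17699 minrect [542.8  58.7] [49.4 99.3] 9.7 | mean [542.   63.6] size [49. 99.] long deg 99.74
```

```bash
j="python3 -m jog"; $j '0 -8 12 0 0 0 45;0 -20 28 0 0 0 45;0 -20 28 0 0 0 45;0 -20 28 0 0 0 45;0 -20 29 0 0 0 45';  $j '0 -20 28 0 0 0 45;0 -14 20 0 0 0 45;0 -6 10 -.03 0 0 45;20 0 0 0 0 0 45;0 0 0 0 0 0 45'; $j '20 0 0 0 0 0 45;10 0 0 0 0 0 45; 0 0 0 0 0 0 45'
python3 - <<'E'
from h import *
from station import bot
go(0.448,-0.1450,0.009,-79.6)
c=bot.calibration('wrist'); im,d=bot.read_camera('wrist'); np.savez('w4.npz',im=im,d=d,**c); cv2.imwrite('pics/w4.png',im[:,:,::-1])
E
```

```text
t: 8.2
eef_pos: [0.4753, -0.0826, 0.1004]
tool_rot: [0.543, 0.453, 0.543, -0.453]
contact_force: [0.9, 0.6, -2.8]
gripper_width: 0.562
t: 8.7
eef_pos: [0.4464, -0.1446, 0.0791]
tool_rot: [0.542, 0.452, 0.544, -0.453]
contact_force: [-0.2, -0.1, -2.7]
gripper_width: 0.562
t: 9.0
eef_pos: [0.447, -0.1442, 0.0496]
tool_rot: [0.543, 0.452, 0.544, -0.453]
contact_force: [-0.2, 0.7, -2.5]
gripper_width: 0.56
pos [ 447.  -144.2   49.6] jaw -79.53 tilt [-0.002  0.001 -1.   ] q [-0.4   0.54  0.73  2.21 -0.63  0.61 -0.59]
shift now-frame mm [40.6  0.9  1. ] | shift in target-frame [40.6  0.8  1. ] | turn units [ 0.01 -0.01  0.02]
```

View pics/w4.png

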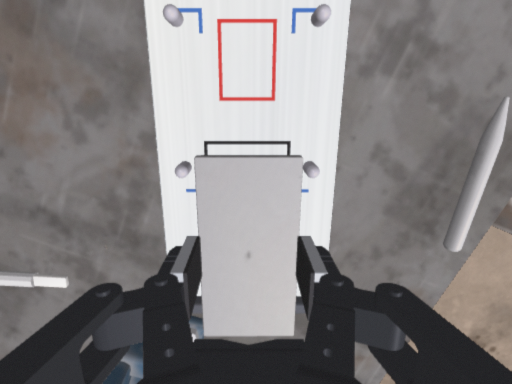

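```bash
python3 - <<'E'
from h import *
z=dict(np.load('w4.npz'))
a=np.radians(10.4); ux=np.array([np.cos(a),np.sin(a)]); uy=np.array([-ux[1],ux[0]]); o=np.array([.4873,-.1377])
for n,u,v,h in [('plateL',195,156,.0567),('plateR',302,156,.0567),('plateBL',205,336,.0567),('plateBR',294,336,.0567),('outL',206,143,.01),('outR',290,143,.01),('redTL',219.5,20,.01),('redTR',276,20,.01),('redBL',220,99,.01),('redBR',275,99,.01),('blL',187,190,.01),('blR',308,190,.01)]:
    p=atz(z,u,v,h)[:2]; d=p-o; print(n,(p*1000).round(1),'board',(1000*np.array([d@ux,d@uy])).round(1))
E
```

```text
plateL [ 492.5 -111.2] board [ 9.9 25.2]
plateR [ 501.3 -158.7] board [ 10.  -23.2]
plateBL [ 394.3 -129.6] board [-90.   24.8]
plateBR [ 403.3 -177.7] board [-89.8 -24.2]
outL [ 491.6 -109.9] board [ 9.2 26.6]
outR [ 500.8 -159.5] board [  9.3 -23.8]
redTL [ 558.  -107.8] board [74.9 16.7]
redTR [ 563.5 -137.5] board [ 75.  -13.6]
redBL [ 518.1 -114.3] board [34.5 17.5]
redBR [ 523.8 -145.4] board [ 34.5 -14.1]
blL [ 460.2 -102.3] board [-20.3  39.7]
blR [ 474.1 -177.1] board [-20.1 -36.4]
```

```bash
j="python3 -m jog"; $j '15 -.5 -1 0 0 0 45;15 0 0 0 0 0 45;5 0 0 0 0 0 45;0 0 0 0 0 0 45;0 0 0 0 0 0 45';  $j '2 0 0 0 0 0 45;0 0 0 0 0 0 45'; $j '1 0 0 0 0 0 45;0 0 0 0 0 0 45';$j '1 0 0 0 0 0 45;0 0 0 0 0 0 45'
```

```text
t: 9.55
eef_pos: [0.4475, -0.1442, 0.0159]
tool_rot: [0.544, 0.453, 0.543, -0.452]
contact_force: [-0.1, 0.8, -2.2]
gripper_width: 0.564
t: 9.75
eef_pos: [0.4473, -0.1439, 0.0136]
tool_rot: [0.543, 0.453, 0.543, -0.452]
contact_force: [-0.1, 0.5, -1.8]
gripper_width: 0.56
t: 9.95
eef_pos: [0.4471, -0.1439, 0.0124]
tool_rot: [0.543, 0.453, 0.543, -0.453]
contact_force: [-0.5, 0.3, -2.7]
gripper_width: 0.562
t: 10.15
eef_pos: [0.447, -0.144, 0.0112]
tool_rot: [0.543, 0.453, 0.543, -0.453]
contact_force: [-0.4, 0.2, -1.6]
gripper_width: 0.56
```

```bash
j="python3 -m jog"; $j '1 0 0 0 0 0 45;0 0 0 0 0 0 45';  $j '1 0 0 0 0 0 45;0 0 0 0 0 0 45'; $j '.5 0 0 0 0 0 45;0 0 0 0 0 0 45'
```

```text
t: 10.35
eef_pos: [0.447, -0.144, 0.0102]
tool_rot: [0.543, 0.453, 0.543, -0.453]
contact_force: [-0.4, -0.6, -1.5]
gripper_width: 0.564
t: 10.55
eef_pos: [0.447, -0.1439, 0.0092]
tool_rot: [0.543, 0.453, 0.543, -0.453]
contact_force: [0.2, -0.0, -2.2]
gripper_width: 0.566
t: 10.75
eef_pos: [0.447, -0.144, 0.009]
tool_rot: [0.543, 0.453, 0.543, -0.453]
contact_force: [-1.4, 1.5, 3.6]
gripper_width: 0.562
```

```bash
j="python3 -m jog"; $j '0 0 0 0 0 0 54;0 0 0 0 0 0 60;0 0 0 0 0 0 64;0 0 0 0 0 0 64;-5 0 0 0 0 0 64';  $j '-15 0 0 0 0 0 64;-20 0 0 0 0 0 64;0 0 0 0 0 0 64;0 0 0 0 0 0 64'
python3 - <<'E'
from h import *
from station import bot
go(0.4443,0.0637,0.1,5.7)
c=bot.calibration('wrist'); im,d=bot.read_camera('wrist'); np.savez('w5.npz',im=im,d=d,**c); cv2.imwrite('pics/w5.png',im[:,:,::-1])
E
```

```text
t: 11.25
eef_pos: [0.4467, -0.1439, 0.0136]
tool_rot: [0.543, 0.452, 0.544, -0.453]
contact_force: [0.3, 0.4, -0.5]
gripper_width: 0.749
t: 11.65
eef_pos: [0.4474, -0.1438, 0.049]
tool_rot: [0.544, 0.453, 0.543, -0.452]
contact_force: [0.5, 0.6, -0.1]
gripper_width: 0.748
pos [ 447.4 -143.8   49. ] jaw -79.57 tilt [ 0.001  0.    -1.   ] q [-0.4   0.54  0.73  2.21 -0.64  0.61 -0.59]
shift now-frame mm [ -50.9   34.6 -204.6] | shift in target-frame [-51.  206.7  17.5] | turn units [-1.421e+01  1.000e-02 -1.000e-02]
```

View pics/w5.png

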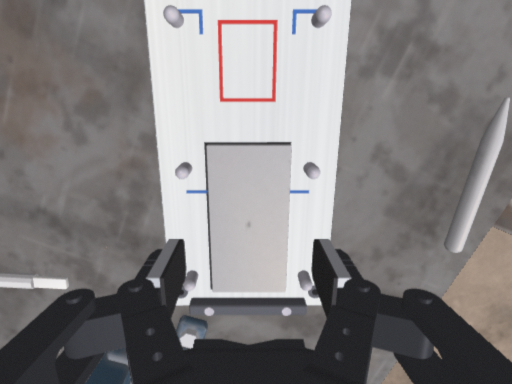

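```bash
j="python3 -m jog"; $j '-35 0 0 0 0 0 46;-25 3 -18 0 0 0 46;0 7 -40 0 0 0 46;0 7 -40 0 0 0 46;0 7 -40 0 0 0 46';  $j '0 7 -40 0 0 0 46;0 4 -27 -.6 0 0 46;0 0 0 -1.4 0 0 46;0 0 0 -1.4 0 0 46;0 0 0 -1.4 0 0 46'; $j '0 0 0 -1.4 0 0 46;0 0 0 -1.4 0 0 46;0 0 0 -1.4 0 0 46;0 0 0 -1.4 0 0 46;0 0 0 -1.4 0 0 46'; $j '0 0 0 -1.4 0 0 46;0 0 0 -1 0 0 46;0 0 0 0 0 0 46;0 0 0 0 0 0 46'
python3 - <<'E'
from h import *
from station import bot
go(0.4433,0.0639,0.002,5.5)
c=bot.calibration('wrist'); im,d=bot.read_camera('wrist'); np.savez('w6.npz',im=im,d=d,**c); cv2.imwrite('pics/w6.png',im[:,:,::-1])
z=dict(np.load('w6.npz')); I=im.astype(int)
m=(I[...,0]-I[...,2]>50); n,l,s,ce=cv2.connectedComponentsWithStats(m.astype(np.uint8)); k=1+np.argmax(s[1:,4]); print(s[k],ce[k])
v,u=np.argwhere(l==k)[s[k,4]//2]
fit(z,'packer',m,(u,v),.006)
E
```

```text
t: 12.2
eef_pos: [0.4452, -0.0025, 0.1084]
tool_rot: [0.543, 0.453, 0.543, -0.453]
contact_force: [0.8, 1.2, -0.0]
gripper_width: 0.537
t: 12.7
eef_pos: [0.4439, 0.0644, 0.1081]
tool_rot: [0.64, 0.301, 0.64, -0.301]
contact_force: [0.0, -1.1, -0.6]
gripper_width: 0.538
t: 13.2
eef_pos: [0.4439, 0.0639, 0.1081]
tool_rot: [0.705, 0.052, 0.706, -0.052]
contact_force: [-0.3, -0.1, 0.4]
gripper_width: 0.537
t: 13.6
eef_pos: [0.4441, 0.0638, 0.1084]
tool_rot: [0.706, -0.033, 0.707, 0.033]
contact_force: [0.2, -0.2, -0.7]
gripper_width: 0.541
pos [444.1  63.8 108.4] jaw 5.42 tilt [-0.001 -0.    -1.   ] q [-0.71  0.31  0.51  2.22 -0.25  0.67  0.06]
shift now-frame mm [106.4   0.2  -0.7] | shift in target-frame [106.4   0.2  -0.8] | turn units [-0.01 -0.01  0.  ]
[ 356    0   93   73 4068] [392.69444444  38.31809243]
packer 4068 minrect [544.7 192.6] [66.9 47.6] 5.4 | mean [538.5 191. ] size [40.9 55.9] long deg 162.71
```

View pics/w6.png

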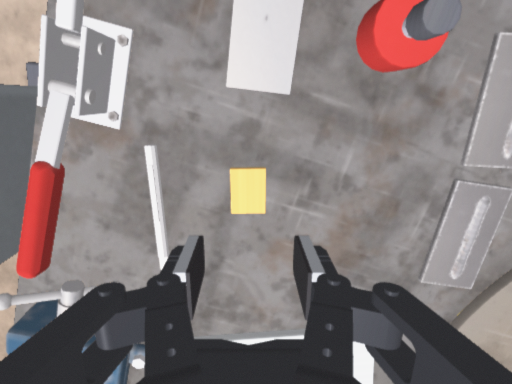

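```bash
python3 - <<'E'
from h import *
z=dict(np.load('w6.npz')); I=z['im'].astype(int)
fit(z,'packer',(I[...,0]-I[...,2]>50),(248,191),.006)
E
j="python3 -m jog"; $j '30 0 -.5 0 0 0 46;40 0 0 0 0 0 46;20 0 0 0 0 0 46;6 0 0 0 0 0 44;4 0 0 0 0 0 40'; $j '4 0 0 0 0 0 38;1 0 0 0 0 0 38;0 0 0 0 0 0 38;0 0 0 0 0 0 38'
```

```text
packer 1670 minrect [443.3  65.1] [30.2 40.7] 5.9 | mean [443.4  65.3] size [30.4 41. ] long deg 95.02
t: 14.15
eef_pos: [0.4439, 0.0638, 0.0084]
tool_rot: [0.706, -0.034, 0.707, 0.034]
contact_force: [1.0, -0.5, 0.3]
gripper_width: 0.471
t: 14.55
eef_pos: [0.4444, 0.0641, 0.0043]
tool_rot: [0.707, -0.034, 0.706, 0.035]
contact_force: [0.1, -0.3, -0.5]
gripper_width: 0.448
```

```bash
j="python3 -m jog"; $j '2 0 0 0 0 0 38;0 0 0 0 0 0 36;0 0 0 0 0 0 25;0 0 0 0 0 0 25;0 0 0 0 0 0 25' 40; $j '0 0 0 0 0 0 25;0 0 0 0 0 0 25;0 0 0 0 0 0 25'; $j '-2 0 0 0 0 0 25;-8 0 0 0 0 0 25;-20 0 0 0 0 0 25;0 0 0 0 0 0 25;0 0 0 0 0 0 25'
python3 - <<'E'
from h import *
from station import bot
go(0.5405,-0.1269,0.05,-79.6)
c=bot.calibration('wrist'); im,d=bot.read_camera('wrist'); np.savez('w7.npz',im=im,d=d,**c); cv2.imwrite('pics/w7.png',im[:,:,::-1])
E
```

```text
t: 15.05
eef_pos: [0.444, 0.064, 0.0021]
tool_rot: [0.706, -0.034, 0.706, 0.035]
contact_force: [-1.0, 0.6, 4.5]
gripper_width: 0.33
t: 15.35
eef_pos: [0.444, 0.064, 0.0021]
tool_rot: [0.706, -0.034, 0.706, 0.035]
contact_force: [-2.3, -0.3, 5.3]
gripper_width: 0.33
t: 15.85
eef_pos: [0.4443, 0.0642, 0.0321]
tool_rot: [0.707, -0.035, 0.706, 0.035]
contact_force: [0.7, -0.4, -0.5]
gripper_width: 0.33
pos [444.3  64.2  32.1] jaw 5.62 tilt [ 0.001  0.    -1.   ] q [-0.61  0.47  0.4   2.25 -0.39  0.49  0.19]
shift now-frame mm [ -17.8 -199.6   77. ] | shift in target-frame [-17.9  60.1 205.4] | turn units [ 1.42e+01  1.00e-02 -1.00e-02]
```

View pics/w7.png

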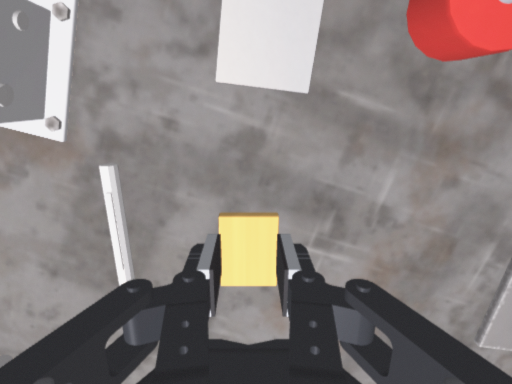

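```bash
j="python3 -m jog"; $j '-30 0 0 0 0 0 25;-30 -20 8 0 0 0 25;0 -36 14 0 0 0 25;0 -36 14 0 0 0 25;0 -36 14 0 0 0 25';  $j '0 -36 14 0 0 0 25;0 -26 9 0 0 0 25;0 -9.6 4 .6 0 0 25;0 0 0 1.4 0 0 25;0 0 0 1.4 0 0 25'; $j '0 0 0 1.4 0 0 25;0 0 0 1.4 0 0 25;0 0 0 1.4 0 0 25;0 0 0 1.4 0 0 25;0 0 0 1.4 0 0 25'; $j '0 0 0 1.4 0 0 25;0 0 0 1.4 0 0 25;0 0 0 1 0 0 25;20 0 0 0 0 0 25;0 0 0 0 0 0 25'
python3 - <<'E'
from h import *
from station import bot
go(0.5405,-0.1269,0.05,-79.6)
E
```

```text
t: 16.4
eef_pos: [0.5064, -0.0595, 0.0914]
tool_rot: [0.706, -0.035, 0.706, 0.035]
contact_force: [0.5, 0.1, -0.9]
gripper_width: 0.326
t: 16.9
eef_pos: [0.5395, -0.1279, 0.0908]
tool_rot: [0.7, 0.094, 0.701, -0.094]
contact_force: [-0.5, -0.4, -1.1]
gripper_width: 0.331
t: 17.4
eef_pos: [0.5395, -0.127, 0.0909]
tool_rot: [0.621, 0.338, 0.621, -0.338]
contact_force: [0.0, 1.2, -0.5]
gripper_width: 0.328
t: 17.9
eef_pos: [0.5382, -0.1264, 0.0693]
tool_rot: [0.542, 0.451, 0.545, -0.453]
contact_force: [-1.1, 0.8, -1.9]
gripper_width: 0.331
pos [ 538.2 -126.4   69.3] jaw -79.56 tilt [-0.005  0.    -1.   ] q [-0.5   0.66  0.85  2.01 -0.7   0.79 -0.63]
shift now-frame mm [19.3  2.2  0.9] | shift in target-frame [19.3  2.2  0.9] | turn units [ 0.01 -0.01  0.04]
```

```bash
j="python3 -m jog"; $j '20 1 .5 0 0 0 25;15 0 0 0 0 0 25;0 0 0 0 0 0 25;0 0 0 0 0 0 25'
python3 - <<'E'
from h import *
from station import bot
go(0.5405,-0.1269,0.012,-79.6)
c=bot.calibration('wrist'); im,d=bot.read_camera('wrist'); np.savez('w8.npz',im=im,d=d,**c); cv2.imwrite('pics/w8.png',im[:,:,::-1])
E
```

```text
t: 18.3
eef_pos: [0.5408, -0.1277, 0.0368]
tool_rot: [0.543, 0.453, 0.543, -0.453]
contact_force: [0.5, 0.3, -1.2]
gripper_width: 0.325
pos [ 540.8 -127.7   36.8] jaw -79.62 tilt [-0.001  0.    -1.   ] q [-0.46  0.7   0.79  2.02 -0.75  0.73 -0.59]
shift now-frame mm [24.8 -0.2 -0.8] | shift in target-frame [24.8 -0.2 -0.8] | turn units [-0.   -0.    0.01]
```

View pics/w8.png

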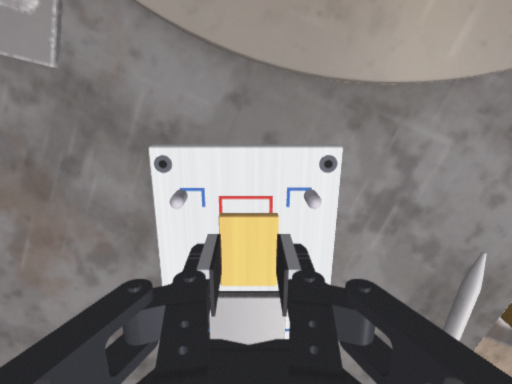

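```bash
python3 - <<'E'
from h import *
z=dict(np.load('w8.npz'))
a=np.radians(10.4); ux=np.array([np.cos(a),np.sin(a)]); uy=np.array([-ux[1],ux[0]]); o=np.array([.4873,-.1377])
for n,u,v,h in [('pL',219,213.5,.0407),('pR',279,213.5,.0407),('pBL',221,286,.0407),('pBR',277,286,.0407),('redL',220,197.5,.01),('redR',272,197.5,.01),('bL',150,147,.01),('bR',342,147,.01)]:
    p=atz(z,u,v,h)[:2]; d=p-o; print(n,(p*1000).round(1),'board',(1000*np.array([d@ux,d@uy])).round(1))
c=cv2.resize(z['im'][180:300,190:310],None,fx=5,fy=5,interpolation=cv2.INTER_CUBIC); cv2.imwrite('pics/w8z.png',c[:,:,::-1])
E
```

```text
pL [ 559.6 -109.5] board [76.2 14.7]
pR [ 564.9 -138.5] board [ 76.2 -14.7]
pBL [ 519.  -116.8] board [35.  14.8]
pBR [ 524.4 -146. ] board [ 35.  -14.9]
redL [ 557.4 -107.5] board [74.4 17. ]
redR [ 562.9 -137.7] board [ 74.4 -13.6]
bL [579.7 -64.4] board [104.1  55.4]
bR [ 599.1 -170.2] board [104.1 -52.1]
```

View pics/w8z.png

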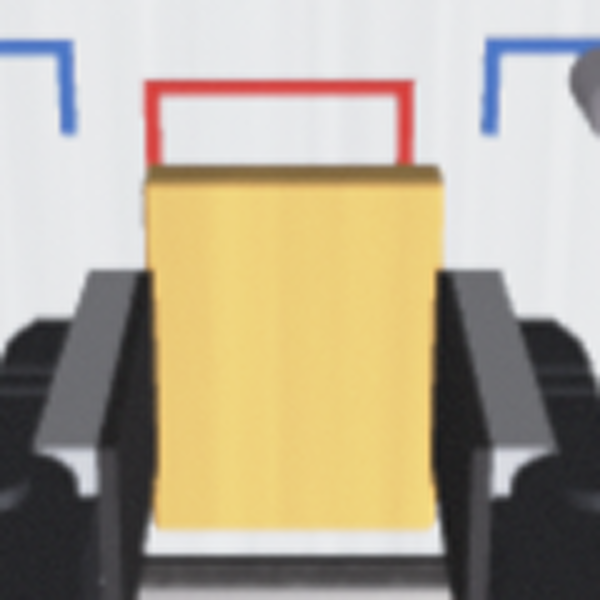

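```bash
j="python3 -m jog"; $j '10 -.3 -1.6 0 0 0 25;8 0 0 0 0 0 25;4 0 0 0 0 0 25;0 0 0 0 0 0 25;0 0 0 0 0 0 25'; $j '1 0 0 0 0 0 25;0 0 0 0 0 0 25'; $j '1 0 0 0 0 0 25;0 0 0 0 0 0 25';$j '.6 0 0 0 0 0 25;0 0 0 0 0 0 25'
```

```text
t: 18.85
eef_pos: [0.5405, -0.1261, 0.0147]
tool_rot: [0.543, 0.453, 0.543, -0.453]
contact_force: [0.1, -0.1, -0.3]
gripper_width: 0.33
t: 19.05
eef_pos: [0.5407, -0.126, 0.0139]
tool_rot: [0.543, 0.453, 0.543, -0.453]
contact_force: [-0.1, -0.5, 0.1]
gripper_width: 0.326
t: 19.25
eef_pos: [0.5406, -0.1259, 0.0128]
tool_rot: [0.543, 0.453, 0.543, -0.453]
contact_force: [0.2, -0.2, 0.5]
gripper_width: 0.33
t: 19.45
eef_pos: [0.5406, -0.126, 0.0122]
tool_rot: [0.543, 0.453, 0.543, -0.453]
contact_force: [0.9, 0.5, -0.8]
gripper_width: 0.33
```

```bash
j="python3 -m jog"; $j '.6 0 0 0 0 0 25;0 0 0 0 0 0 25';$j '.6 0 0 0 0 0 25;0 0 0 0 0 0 25'
```

```text
t: 19.65
eef_pos: [0.5406, -0.126, 0.0121]
tool_rot: [0.543, 0.453, 0.543, -0.452]
contact_force: [-1.6, 1.5, 6.4]
gripper_width: 0.329
t: 19.85
eef_pos: [0.5406, -0.126, 0.012]
tool_rot: [0.543, 0.453, 0.543, -0.452]
contact_force: [-3.7, 2.4, 12.9]
gripper_width: 0.331
```

```bash
j="python3 -m jog"; $j '-.8 0 0 0 0 0 25;0 0 0 0 0 0 34;0 0 0 0 0 0 40;0 0 0 0 0 0 42;-4 0 0 0 0 0 42';$j '-10 0 0 0 0 0 42;-16 0 0 0 0 0 42;0 0 0 0 0 0 42;0 0 0 0 0 0 42'
python3 - <<'E'
from h import *
from station import bot
go(0.4442,0.1949,0.1,-1.3)
c=bot.calibration('wrist'); im,d=bot.read_camera('wrist'); np.savez('w9.npz',im=im,d=d,**c); cv2.imwrite('pics/w9.png',im[:,:,::-1])
E
```

```text
t: 20.35
eef_pos: [0.5402, -0.1259, 0.0155]
tool_rot: [0.543, 0.452, 0.544, -0.453]
contact_force: [0.2, -0.3, -0.4]
gripper_width: 0.492
t: 20.75
eef_pos: [0.5411, -0.1259, 0.0427]
tool_rot: [0.544, 0.453, 0.543, -0.452]
contact_force: [0.0, -0.1, -0.8]
gripper_width: 0.491
pos [ 541.1 -125.9   42.7] jaw -79.59 tilt [ 0.002  0.    -1.   ] q [-0.47  0.69  0.8   2.02 -0.75  0.74 -0.59]
shift now-frame mm [ -57.5  -37.3 -333. ] | shift in target-frame [ -57.3  318.5 -104.2] | turn units [-1.305e+01  1.000e-02 -1.000e-02]
```

View pics/w9.png

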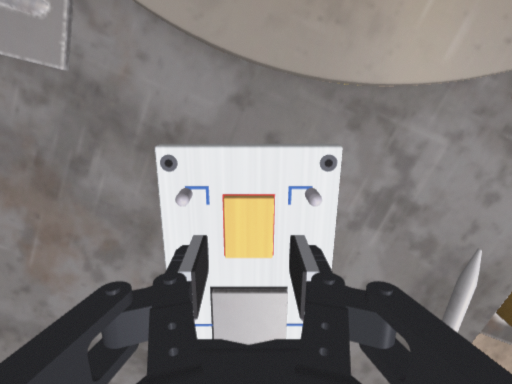

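```bash
j="python3 -m jog"; $j '-40 0 0 0 0 0 62;-35 -2 -20 0 0 0 62;0 -5 -42 0 0 0 62;0 -5 -42 0 0 0 62;0 -5 -42 0 0 0 62';  $j '0 -5 -42 0 0 0 62;0 -5 -42 0 0 0 62;0 -5 -42 0 0 0 62;0 -3 -36 0 0 0 62;0 -2 -18 -.6 0 0 62'; $j '0 0 0 -1.4 0 0 62;0 0 0 -1.4 0 0 62;0 0 0 -1.4 0 0 62;0 0 0 -1.4 0 0 62;0 0 0 -1.4 0 0 62'; $j '0 0 0 -1.4 0 0 62;0 0 0 -1.4 0 0 62;0 0 0 -1.4 0 0 62;0 0 0 -1.2 0 0 62;0 0 0 0 0 0 62'
python3 - <<'E'
from h import *
from station import bot
go(0.4442,0.1949,0.02,-1.3)
c=bot.calibration('wrist'); im,d=bot.read_camera('wrist'); np.savez('w10.npz',im=im,d=d,**c); cv2.imwrite('pics/w10.png',im[:,:,::-1])
E
```

```text
t: 21.3
eef_pos: [0.4968, 0.0159, 0.1168]
tool_rot: [0.543, 0.453, 0.543, -0.453]
contact_force: [0.5, -0.0, -0.1]
gripper_width: 0.726
t: 21.8
eef_pos: [0.4439, 0.1913, 0.1162]
tool_rot: [0.558, 0.433, 0.559, -0.434]
contact_force: [0.2, 0.4, -0.3]
gripper_width: 0.724
t: 22.3
eef_pos: [0.4455, 0.187, 0.1168]
tool_rot: [0.677, 0.204, 0.677, -0.204]
contact_force: [0.6, 0.0, -0.0]
gripper_width: 0.725
t: 22.8
eef_pos: [0.4456, 0.187, 0.1169]
tool_rot: [0.707, 0.01, 0.707, -0.009]
contact_force: [0.2, 0.0, 0.5]
gripper_width: 0.726
pos [445.6 187.  116.9] jaw -1.52 tilt [ 0.  0. -1.] q [-1.07  0.38  0.66  2.14 -0.35  0.72 -0.2 ]
shift now-frame mm [96.9  7.8 -1.6] | shift in target-frame [96.9  7.8 -1.5] | turn units [-0.04  0.   -0.  ]
```

View pics/w10.png

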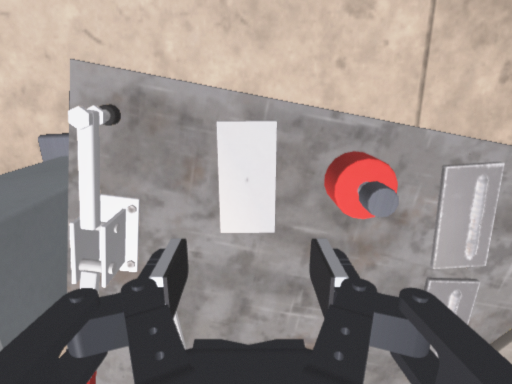

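```bash
python3 - <<'E'
from h import *
z=dict(np.load('w10.npz')); g=cv2.cvtColor(z['im'],cv2.COLOR_RGB2GRAY).astype(int)
print(g[180,240],g[180,200]); m=g>(g[180,240]+g[180,200])//2+5; m[:115]=0
fit(z,'near',m,(240,170),.006)
E
j="python3 -m jog"; $j '30 3 -1 0 0 0 62;30 4.5 -.5 0 0 0 62;20 0 0 0 0 0 60;10 0 0 0 0 0 58;3 0 0 0 0 0 58';  $j '2 0 0 0 0 0 58;0 0 0 0 0 0 58;0 0 0 0 0 0 58'
```

```text
231 132
near 6380 minrect [444.5 195.8] [99.1 49.4] 88.8 | mean [444.7 198.4] size [49.4 99.4] long deg 88.63
t: 23.35
eef_pos: [0.4437, 0.1948, 0.023]
tool_rot: [0.707, 0.01, 0.707, -0.011]
contact_force: [-0.5, -0.6, 0.8]
gripper_width: 0.683
t: 23.65
eef_pos: [0.4446, 0.1958, 0.0225]
tool_rot: [0.707, 0.01, 0.707, -0.01]
contact_force: [-1.0, -0.1, 0.0]
gripper_width: 0.675
```

```bash
j="python3 -m jog"; $j '10 0 0 0 0 0 58;8 0 0 0 0 0 57;5 0 0 0 0 0 57;0 0 0 0 0 0 57';  $j '0 0 0 0 0 0 45;0 0 0 0 0 0 45;0 0 0 0 0 0 45;0 0 0 0 0 0 45;0 0 0 0 0 0 45' 50; $j '0 0 0 0 0 0 45;0 0 0 0 0 0 45'; $j '-2 0 0 0 0 0 45;-8 0 0 0 0 0 45;-20 0 0 0 0 0 45;0 0 0 0 0 0 45;0 0 0 0 0 0 45'
python3 - <<'E'
from h import *
from station import bot
go(0.5159,-0.131,0.1,-79.6)
c=bot.calibration('wrist'); im,d=bot.read_camera('wrist'); np.savez('w11.npz',im=im,d=d,**c); cv2.imwrite('pics/w11.png',im[:,:,::-1])
E
```

```text
t: 24.05
eef_pos: [0.4434, 0.1952, -0.0021]
tool_rot: [0.707, 0.01, 0.708, -0.01]
contact_force: [-0.0, 0.8, -0.0]
gripper_width: 0.667
t: 24.55
eef_pos: [0.4438, 0.1953, -0.0011]
tool_rot: [0.707, 0.01, 0.707, -0.01]
contact_force: [-1.6, -1.9, 2.4]
gripper_width: 0.561
t: 24.75
eef_pos: [0.4438, 0.1953, -0.0012]
tool_rot: [0.707, 0.01, 0.707, -0.01]
contact_force: [-1.4, -1.3, 3.7]
gripper_width: 0.564
t: 25.25
eef_pos: [0.4444, 0.1961, 0.0291]
tool_rot: [0.708, 0.01, 0.707, -0.009]
contact_force: [-0.1, 0.1, -2.3]
gripper_width: 0.559
pos [444.4 196.1  29.1] jaw -1.57 tilt [ 0.001  0.001 -1.   ] q [-0.96  0.54  0.52  2.18 -0.51  0.54 -0.08]
shift now-frame mm [ -71.2 -325.    80.5] | shift in target-frame [-70.9  11.2 334.7] | turn units [13.01  0.   -0.02]
```

View pics/w11.png

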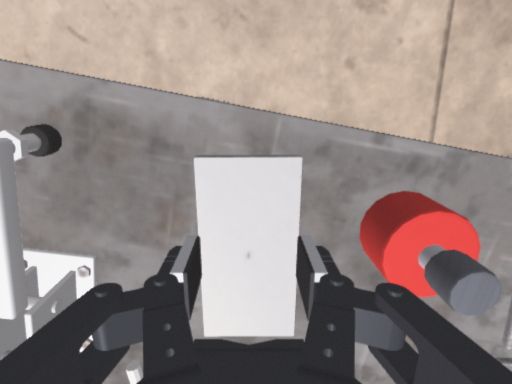

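```bash
j="python3 -m jog"; $j '-40 0 0 0 0 0 45;-40 -20 5 0 0 0 45;0 -40 10 0 0 0 45;0 -40 10 0 0 0 45;0 -40 10 0 0 0 45';  $j '0 -40 10 0 0 0 45;0 -40 10 0 0 0 45;0 -40 10 0 0 0 45;0 -35 8.5 0 0 0 45;0 -20 5 .5 0 0 45'; $j '0 -10 2 1.4 0 0 45;0 0 0 1.4 0 0 45;0 0 0 1.4 0 0 45;0 0 0 1.4 0 0 45;0 0 0 1.4 0 0 45'; $j '0 0 0 1.4 0 0 45;0 0 0 1.4 0 0 45;0 0 0 1.4 0 0 45;0 0 0 1.3 0 0 45;0 0 0 0 0 0 45'
python3 - <<'E'
from h import *
from station import bot
go(0.516,-0.1307,0.06,-79.6)
E
```

```text
t: 25.8
eef_pos: [0.475, 0.0537, 0.1085]
tool_rot: [0.707, 0.009, 0.707, -0.009]
contact_force: [0.9, -0.3, -3.0]
gripper_width: 0.557
t: 26.3
eef_pos: [0.5134, -0.1251, 0.1083]
tool_rot: [0.706, 0.029, 0.707, -0.03]
contact_force: [0.5, 0.3, -2.3]
gripper_width: 0.563
t: 26.8
eef_pos: [0.5144, -0.1315, 0.1079]
tool_rot: [0.648, 0.281, 0.649, -0.282]
contact_force: [0.1, 0.1, -1.8]
gripper_width: 0.56
t: 27.3
eef_pos: [0.5144, -0.1314, 0.1077]
tool_rot: [0.543, 0.452, 0.543, -0.453]
contact_force: [-0.4, 0.2, -2.7]
gripper_width: 0.559
pos [ 514.4 -131.4  107.7] jaw -79.64 tilt [-0.002 -0.001 -1.   ] q [-0.61  0.62  1.01  2.05 -0.71  0.86 -0.58]
shift now-frame mm [47.7  1.8 -0.4] | shift in target-frame [47.7  1.7 -0.4] | turn units [-0.01  0.    0.02]
```

```bash
j="python3 -m jog"; $j '20 1.5 -.3 0 0 0 45;20 0 0 0 0 0 45;10 0 0 0 0 0 45;0 0 0 0 0 0 45;0 0 0 0 0 0 45'
python3 - <<'E'
from h import *
from station import bot
go(0.516,-0.1307,0.015,-79.6)
c=bot.calibration('wrist'); im,d=bot.read_camera('wrist'); np.savez('w12.npz',im=im,d=d,**c); cv2.imwrite('pics/w12.png',cv2.resize(im[100:350,130:370],None,fx=2.4,fy=2.4,interpolation=cv2.INTER_CUBIC)[:,:,::-1])
E
```

```text
t: 27.8
eef_pos: [0.5164, -0.1314, 0.0591]
tool_rot: [0.543, 0.452, 0.543, -0.452]
contact_force: [-0.3, -0.3, -2.5]
gripper_width: 0.561
pos [ 516.4 -131.4   59.1] jaw -79.55 tilt [ 0. -0. -1.] q [-0.54  0.69  0.91  2.07 -0.79  0.78 -0.51]
shift now-frame mm [44.1 -0.2 -0.8] | shift in target-frame [44.1 -0.2 -0.8] | turn units [ 0.01  0.   -0.  ]
```

View pics/w12.png

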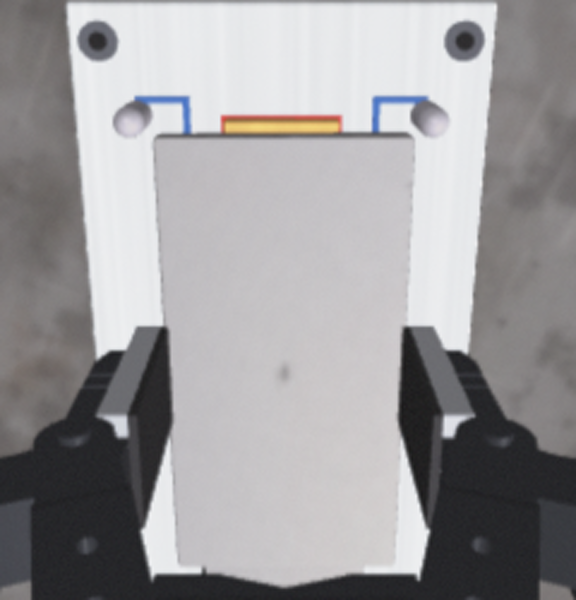

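```bash
python3 - <<'E'
from h import *
z=dict(np.load('w12.npz'))
a=np.radians(10.4); ux=np.array([np.cos(a),np.sin(a)]); uy=np.array([-ux[1],ux[0]]); o=np.array([.4873,-.1377])
h=.0591+.0012+.006
for n,u,v,h in [('pL',194.6,157.1,h),('pR',302.1,157.1,h),('pBL',204.2,336.3,h),('pBR',295,336.3,h),('blueL',207.9,141,.01),('blueR',286.7,141,.01),('bL',158.3,101.2,.01),('bR',336.7,101.2,.01)]:
    p=atz(z,u-.3,v-.3,h)[:2]; d=p-o; print(n,(p*1000).round(1),'board',(1000*np.array([d@ux,d@uy])).round(1))
E
```

```text
pL [561.5 -98.1] board [80.1 25.5]
pR [ 570.3 -146. ] board [ 80.2 -23.1]
pBL [ 463.8 -116.2] board [-19.2  25.4]
pBR [ 472.9 -165.2] board [-19.2 -24.5]
blueL [561.1 -96.9] board [80.  26.8]
blueR [ 570.2 -145.7] board [ 80.  -22.9]
bL [579.5 -63.9] board [104.  56.]
bR [ 599.1 -170.3] board [104.1 -52.3]
```

```bash
j="python3 -m jog"; $j '15 -.5 -1 0 0 0 45;15 0 0 0 0 0 45;8 0 0 0 0 0 45;0 0 0 0 0 0 45;0 0 0 0 0 0 45'; $j '3 0 0 0 0 0 45;0 0 0 0 0 0 45;0 0 0 0 0 0 45'; $j '1 0 0 0 0 0 45;0 0 0 0 0 0 45'; $j '1 0 0 0 0 0 45;0 0 0 0 0 0 45'
```

```text
t: 28.35
eef_pos: [0.5154, -0.1305, 0.0205]
tool_rot: [0.543, 0.453, 0.543, -0.453]
contact_force: [-0.6, -0.5, -2.1]
gripper_width: 0.564
t: 28.65
eef_pos: [0.5158, -0.1302, 0.018]
tool_rot: [0.543, 0.453, 0.543, -0.453]
contact_force: [-0.1, -0.7, -2.0]
gripper_width: 0.56
t: 28.85
eef_pos: [0.5157, -0.1302, 0.0168]
tool_rot: [0.543, 0.453, 0.543, -0.453]
contact_force: [0.7, -0.4, -2.5]
gripper_width: 0.558
t: 29.05
eef_pos: [0.5156, -0.1302, 0.0157]
tool_rot: [0.543, 0.453, 0.543, -0.453]
contact_force: [-0.2, 0.3, -2.6]
gripper_width: 0.559
```

```bash
j="python3 -m jog"; $j '.6 0 0 0 0 0 45;0 0 0 0 0 0 45'; $j '.6 0 0 0 0 0 45;0 0 0 0 0 0 45'; $j '.4 0 0 0 0 0 45;0 0 0 0 0 0 45'
```

```text
t: 29.25
eef_pos: [0.5156, -0.1302, 0.0151]
tool_rot: [0.543, 0.453, 0.543, -0.453]
contact_force: [0.1, 0.1, -2.2]
gripper_width: 0.561
t: 29.45
eef_pos: [0.5157, -0.1302, 0.0149]
tool_rot: [0.543, 0.453, 0.543, -0.452]
contact_force: [-1.6, -0.1, 2.8]
gripper_width: 0.56
t: 29.65
eef_pos: [0.5157, -0.1302, 0.0148]
tool_rot: [0.543, 0.453, 0.543, -0.452]
contact_force: [-2.3, 1.9, 8.7]
gripper_width: 0.558
```

```bash
j="python3 -m jog"; $j '-.6 0 0 0 0 0 45;0 0 0 0 0 0 54;0 0 0 0 0 0 60;0 0 0 0 0 0 64;0 0 0 0 0 0 64';$j '-5 0 0 0 0 0 64;-10 0 0 0 0 0 64;-25 0 0 0 0 0 64;0 0 0 0 0 0 64;0 0 0 0 0 0 64'
python3 - <<'E'
from h import *
from station import bot
go(0.5363,0.1925,0.15,0)
c=bot.calibration('wrist'); im,d=bot.read_camera('wrist'); np.savez('w13.npz',im=im,d=d,**c); cv2.imwrite('pics/w13.png',cv2.resize(im[100:350,130:370],None,fx=2.4,fy=2.4,interpolation=cv2.INTER_CUBIC)[:,:,::-1])
P=cloud(c,d)
for u,v in [(250,170),(225,200),(270,200),(250,250)]: print((u,v),P[v,u].round(4))
E
```

```text
t: 30.15
eef_pos: [0.5157, -0.1302, 0.0147]
tool_rot: [0.543, 0.453, 0.543, -0.453]
contact_force: [-0.4, 0.9, -0.1]
gripper_width: 0.751
t: 30.65
eef_pos: [0.5162, -0.1302, 0.0556]
tool_rot: [0.544, 0.453, 0.543, -0.452]
contact_force: [0.6, -0.2, -0.7]
gripper_width: 0.752
pos [ 516.2 -130.2   55.6] jaw -79.59 tilt [ 0.002  0.    -1.   ] q [-0.54  0.69  0.91  2.08 -0.8   0.77 -0.51]
shift now-frame mm [ -94.4   78.3 -313.7] | shift in target-frame [-94.4 322.7  20.1] | turn units [-1.326e+01  1.000e-02 -1.000e-02]
(250, 170) [ 0.551  -0.1246  0.0232]
(225, 200) [ 0.5291 -0.1129  0.0211]
(270, 200) [ 0.5345 -0.1401  0.0223]
(250, 250) [ 0.4987 -0.1343  0.0222]
```

View pics/w13.png

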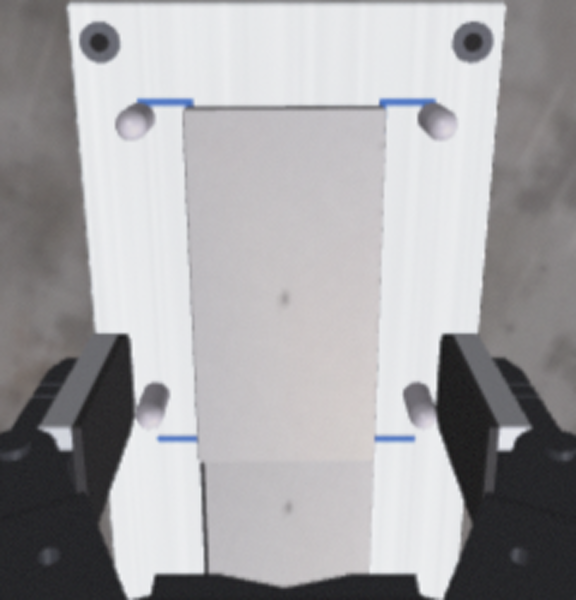

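```bash
j="python3 -m jog"; $j '-40 0 0 0 0 0 64;-40 4 -20 0 0 0 60;0 10 -40 0 0 0 60;0 10 -40 0 0 0 60;0 10 -40 0 0 0 60';  $j '0 10 -40 0 0 0 60;0 10 -40 0 0 0 60;0 10 -40 0 0 0 60;0 9 -34 0 0 0 60;0 5 -20 0 0 0 60'; $j '0 0 0 0 0 0 60;0 0 0 0 0 0 60'
python3 - <<'E'
from h import *
from station import bot
go(0.5367,0.1918,0.042,-79.6)
c=bot.calibration('wrist'); im,d=bot.read_camera('wrist'); np.savez('w14.npz',im=im,d=d,**c); cv2.imwrite('pics/w14.png',im[:,:,::-1])
P=cloud(c,d)
m=(P[...,2]>.06)&(P[...,2]<.075)&(abs(P[...,0]-.536)<.03)&(abs(P[...,1]-.191)<.03)&(d>0)
print('knob',m.sum(),P[m].mean(0).round(4),np.median(P[m],0).round(4), (P[m].max(0)+P[m].min(0))/2,np.ptp(P[m],0).round(4))
E
```

```text
t: 31.2
eef_pos: [0.5235, 0.0153, 0.1346]
tool_rot: [0.543, 0.453, 0.543, -0.453]
contact_force: [0.9, -0.1, 0.2]
gripper_width: 0.703
t: 31.7
eef_pos: [0.535, 0.1965, 0.1338]
tool_rot: [0.544, 0.451, 0.545, -0.452]
contact_force: [0.6, 0.1, 0.6]
gripper_width: 0.699
t: 31.9
eef_pos: [0.5352, 0.1922, 0.1342]
tool_rot: [0.543, 0.452, 0.543, -0.453]
contact_force: [-0.1, -1.0, 0.5]
gripper_width: 0.704
pos [535.2 192.2 134.2] jaw -79.58 tilt [-0.001 -0.001 -1.   ] q [-1.21  0.68  1.09  1.95 -0.74  0.98 -1.16]
shift now-frame mm [92.2  1.5  0.6] | shift in target-frame [92.2  1.4  0.7] | turn units [0.   0.01 0.01]
knob 679 [0.538  0.1933 0.0665] [0.5381 0.1933 0.0669] [0.53706803 0.193138   0.06473021] [0.0212 0.0214 0.0094]
```

View pics/w14.png

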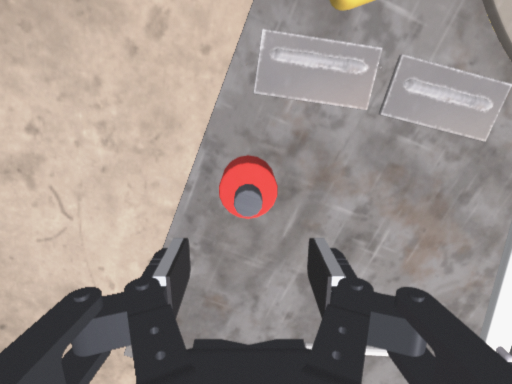

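```bash
j="python3 -m jog"; $j '25 2 0 0 0 0 56;35 0 0 0 0 0 50;20 0 0 0 0 0 44;8 0 0 0 0 0 40;4 0 0 0 0 0 40';  $j '0 0 0 0 0 0 40;0 0 0 0 0 0 40'
python3 - <<'E'
from h import *
from station import bot
go(0.5373,0.1925,0.042,-79.6)
c=bot.calibration('wrist'); im,d=bot.read_camera('wrist'); cv2.imwrite('pics/w15.png',im[:,:,::-1])
E
```

```text
t: 32.45
eef_pos: [0.5376, 0.1915, 0.0426]
tool_rot: [0.543, 0.453, 0.543, -0.454]
contact_force: [0.7, -0.3, -0.0]
gripper_width: 0.469
t: 32.65
eef_pos: [0.5384, 0.1929, 0.0438]
tool_rot: [0.543, 0.453, 0.543, -0.452]
contact_force: [0.2, 0.5, -1.1]
gripper_width: 0.468
pos [538.4 192.9  43.8] jaw -79.63 tilt [ 0.001  0.001 -1.   ] q [-1.11  0.79  0.94  1.99 -0.88  0.83 -1.06]
shift now-frame mm [ 1.8 -1.1  0.2] | shift in target-frame [ 1.8 -1.1  0.2] | turn units [-0.01 -0.   -0.01]
```

View pics/w15.png

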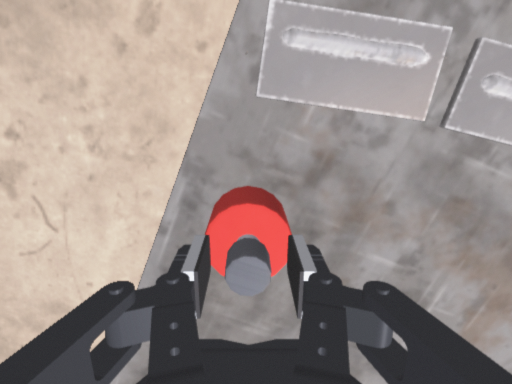

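Knob sits centred between the pads (about pixel 249,267). Close and lift.

```bash
j="python3 -m jog"; $j '2 -1 0 0 0 0 34;0 0 0 0 0 0 28;0 0 0 0 0 0 24;0 0 0 0 0 0 18;0 0 0 0 0 0 15' 80;  $j '0 0 0 0 0 0 15;0 0 0 0 0 0 15;0 0 0 0 0 0 15;0 0 0 0 0 0 15'; $j '-2 0 0 0 0 0 15;-6 0 0 0 0 0 15;-15 0 0 0 0 0 15;0 0 0 0 0 0 15;0 0 0 0 0 0 15'
python3 - <<'E'
from h import *
from station import bot
go(0.5159,-0.1304,0.09,-79.6)
c=bot.calibration('wrist'); im,d=bot.read_camera('wrist'); cv2.imwrite('pics/w16.png',im[:,:,::-1])
E
```

```text
t: 33.2
eef_pos: [0.5367, 0.193, 0.0412]
tool_rot: [0.543, 0.453, 0.543, -0.452]
contact_force: [-1.7, -0.2, 5.8]
gripper_width: 0.225
t: 33.6
eef_pos: [0.5367, 0.1929, 0.0412]
tool_rot: [0.543, 0.453, 0.543, -0.452]
contact_force: [-1.8, 0.5, 5.8]
gripper_width: 0.226
t: 34.1
eef_pos: [0.537, 0.1931, 0.0644]
tool_rot: [0.543, 0.453, 0.543, -0.452]
contact_force: [-0.4, -0.4, -6.0]
gripper_width: 0.228
pos [537.  193.1  64.4] jaw -79.59 tilt [ 0.001  0.001 -1.   ] q [-1.14  0.76  0.97  1.98 -0.84  0.87 -1.08]
shift now-frame mm [-25.9 -79.2 314.4] | shift in target-frame [-25.6 -79.2 314.4] | turn units [ 0.   -0.   -0.01]
```

View pics/w16.png

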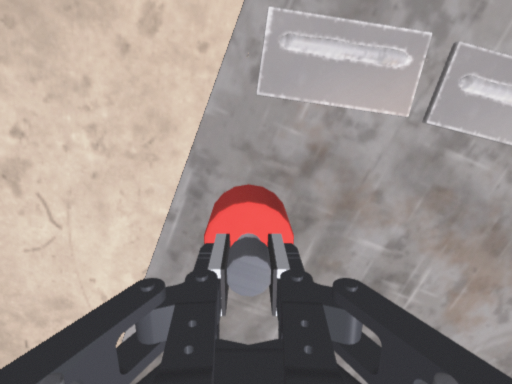

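```bash
j="python3 -m jog"; $j '-20 0 0 0 0 0 15;-15 -4 18 0 0 0 15;0 -8 32 0 0 0 15;0 -9 36 0 0 0 15;0 -9 36 0 0 0 15';  $j '0 -9 36 0 0 0 15;0 -9 36 0 0 0 15;0 -9 36 0 0 0 15;0 -9 36 0 0 0 15;0 -7 27 0 0 0 15'; $j '0 -4.5 15 0 0 0 15;0 -1 5 0 0 0 15;0 0 0 0 0 0 15;0 0 0 0 0 0 15'
python3 - <<'E'
from h import *
from station import bot
go(0.5159,-0.1304,0.0632,-79.6)
c=bot.calibration('wrist'); im,d=bot.read_camera('wrist'); np.savez('w17.npz',im=im,d=d,**c); cv2.imwrite('pics/w17.png',im[:,:,::-1])
E
```

```text
t: 34.65
eef_pos: [0.5287, 0.0656, 0.099]
tool_rot: [0.543, 0.453, 0.543, -0.453]
contact_force: [0.5, -0.6, -5.8]
gripper_width: 0.228
t: 35.15
eef_pos: [0.5166, -0.112, 0.0992]
tool_rot: [0.543, 0.453, 0.542, -0.454]
contact_force: [1.1, -0.1, -5.1]
gripper_width: 0.225
t: 35.55
eef_pos: [0.516, -0.128, 0.0986]
tool_rot: [0.543, 0.452, 0.544, -0.452]
contact_force: [-0.1, 0.3, -5.6]
gripper_width: 0.224
pos [ 516.  -128.    98.6] jaw -79.54 tilt [-0.     0.001 -1.   ] q [-0.6   0.64  1.    2.06 -0.73  0.85 -0.57]
shift now-frame mm [35.4 -0.5  2.3] | shift in target-frame [35.4 -0.5  2.3] | turn units [ 0.01 -0.01  0.  ]
```

View pics/w17.png

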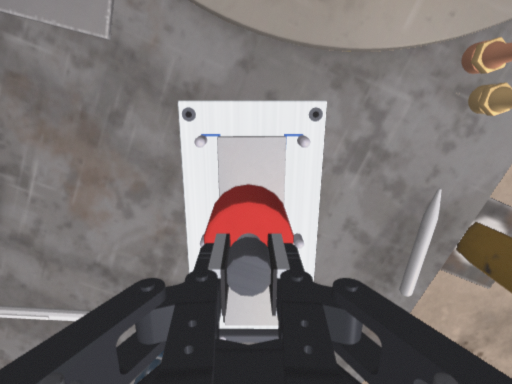

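```bash
j="python3 -m jog"; $j '15 0 2.3 0 0 0 15;10 0 0 0 0 0 15;5 0 0 0 0 0 15;0 0 0 0 0 0 15;0 0 0 0 0 0 15';  $j '2 0 0 0 0 0 15;0 0 0 0 0 0 15'; $j '1 0 0 0 0 0 15;0 0 0 0 0 0 15';$j '1 0 0 0 0 0 15;0 0 0 0 0 0 15'
```

```text
t: 36.1
eef_pos: [0.5163, -0.1315, 0.0686]
tool_rot: [0.543, 0.453, 0.543, -0.453]
contact_force: [0.6, 0.4, -6.1]
gripper_width: 0.225
t: 36.3
eef_pos: [0.5165, -0.1314, 0.0669]
tool_rot: [0.543, 0.453, 0.543, -0.453]
contact_force: [0.6, 0.5, -6.3]
gripper_width: 0.225
t: 36.5
eef_pos: [0.5164, -0.1313, 0.0658]
tool_rot: [0.543, 0.453, 0.543, -0.453]
contact_force: [0.7, -0.1, -7.0]
gripper_width: 0.222
t: 36.7
eef_pos: [0.5163, -0.1314, 0.0647]
tool_rot: [0.543, 0.453, 0.543, -0.453]
contact_force: [-0.8, 0.1, -6.0]
gripper_width: 0.222
```

```bash
j="python3 -m jog"; $j '0 -.3 -1 0 0 0 15;.5 0 0 0 0 0 15;0 0 0 0 0 0 15';  $j '.6 0 0 0 0 0 15;0 0 0 0 0 0 15'; $j '.6 0 0 0 0 0 15;0 0 0 0 0 0 15'
```

```text
t: 37.0
eef_pos: [0.5158, -0.1304, 0.0642]
tool_rot: [0.543, 0.453, 0.543, -0.453]
contact_force: [0.3, 0.5, -6.2]
gripper_width: 0.229
t: 37.2
eef_pos: [0.5159, -0.1304, 0.0636]
tool_rot: [0.543, 0.453, 0.543, -0.453]
contact_force: [-0.1, 0.4, -6.5]
gripper_width: 0.224
t: 37.4
eef_pos: [0.516, -0.1305, 0.0633]
tool_rot: [0.543, 0.453, 0.543, -0.453]
contact_force: [-0.5, 0.4, -3.1]
gripper_width: 0.225
```

```bash
j="python3 -m jog"; $j '.4 0 0 0 0 0 15;0 0 0 0 0 0 15';  $j '0 0 0 0 0 0 26;0 0 0 0 0 0 34;0 0 0 0 0 0 44;0 0 0 0 0 0 52;0 0 0 0 0 0 52'; $j '-8 0 0 0 0 0 52;-20 0 0 0 0 0 52;-30 0 0 0 0 0 52;-30 0 0 0 0 0 52;-20 0 0 0 0 0 52'
python3 - <<'E'
from h import *
from station import bot
go(0.516,0.2,0.2,-79.6)
c=bot.calibration('wrist'); im,d=bot.read_camera('wrist'); np.savez('w18.npz',im=im,d=d,**c); cv2.imwrite('pics/w18.png',im[:,:,::-1])
E
```

```text
t: 37.6
eef_pos: [0.516, -0.1306, 0.0632]
tool_rot: [0.543, 0.453, 0.543, -0.452]
contact_force: [-2.3, 1.7, 5.0]
gripper_width: 0.224
t: 38.1
eef_pos: [0.516, -0.1305, 0.0627]
tool_rot: [0.543, 0.453, 0.543, -0.453]
contact_force: [0.0, -0.3, 0.6]
gripper_width: 0.612
t: 38.6
eef_pos: [0.5163, -0.131, 0.173]
tool_rot: [0.544, 0.453, 0.543, -0.452]
contact_force: [0.1, 0.6, 0.7]
gripper_width: 0.608
pos [ 516.3 -131.   173. ] jaw -79.64 tilt [ 0.002 -0.    -1.   ] q [-0.7   0.55  1.13  2.   -0.61  0.98 -0.65]
shift now-frame mm [ -27.1   59.3 -325.7] | shift in target-frame [ -27.    59.4 -325.7] | turn units [-0.01  0.01 -0.02]
```

View pics/w18.png

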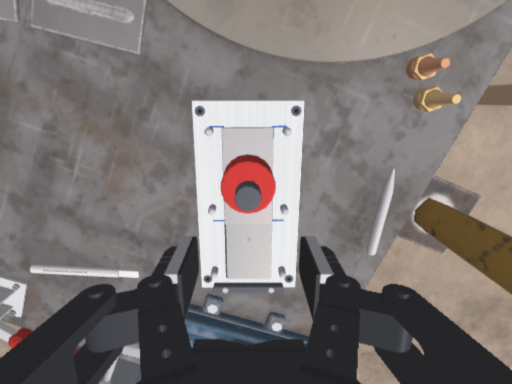

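Weight stands upright. I'll move aside to get an unobstructed top view.

```bash
j="python3 -m jog"; $j '-25 10 -20 0 0 0 60;0 8 -42 0 0 0 60;0 8 -42 0 0 0 60;0 8 -42 0 0 0 60;0 8 -42 0 0 0 60';  $j '0 8 -42 0 0 0 60;0 8 -42 0 0 0 60;0 8 -42 0 0 0 60;0 4 -20 0 0 0 60;0 0 0 0 0 0 60'
python3 - <<'E'
from h import *
from station import bot
for n in ('top','scene'):
    c=bot.calibration(n); im,d=bot.read_camera(n); np.savez(n+'9.npz',im=im,d=d,**c)
    s=im[130:300,110:380] if n=='top' else im[130:270,140:400]
    cv2.imwrite(f'pics/{n}9.png',cv2.resize(s,None,fx=2.9,fy=2.9,interpolation=cv2.INTER_CUBIC)[:,:,::-1])
z=dict(np.load('top9.npz')); P=cloud(z,z['d']); T=z['T']
m=(P[...,2]>.082)&(P[...,2]<.1)&(abs(P[...,0]-.516)<.04)&(abs(P[...,1]+.132)<.04)
I=z['im'].astype(int); red=(I[...,0]-I[...,2]>60)&(I[...,1]<80)
print('knob',m.sum(),P[m].mean(0).round(4))
a=np.radians(10.4); ux=np.array([np.cos(a),np.sin(a)]); uy=np.array([-ux[1],ux[0]]); o=np.array([.4873,-.1377])
q=P[m].mean(0)[:2]-o; print('board mm',q@ux*1e3,q@uy*1e3)
E
```

```text
t: 39.15
eef_pos: [0.523, 0.0637, 0.196]
tool_rot: [0.543, 0.453, 0.543, -0.453]
contact_force: [-0.3, -0.0, -0.5]
gripper_width: 0.704
t: 39.65
eef_pos: [0.5241, 0.2149, 0.1953]
tool_rot: [0.545, 0.451, 0.545, -0.451]
contact_force: [1.6, 0.0, -0.2]
gripper_width: 0.704
knob 117 [ 0.5175 -0.1314  0.0901]
board mm 30.81611428934582 0.760099701424633
```

View pics/top9.png

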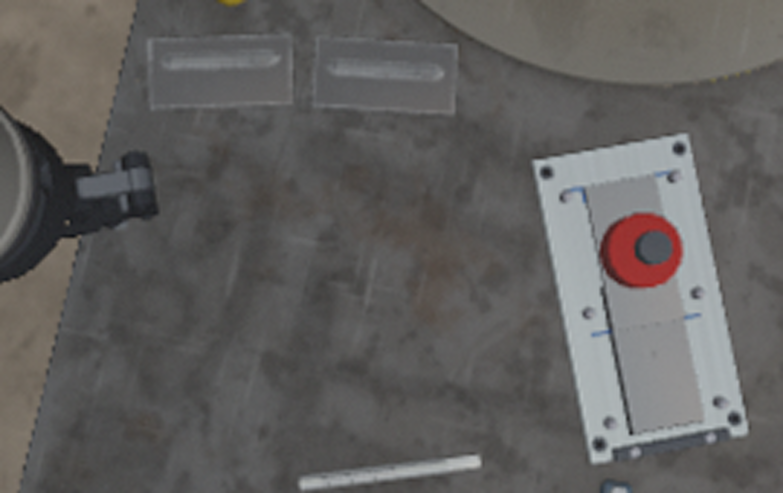

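View pics/scene9.png

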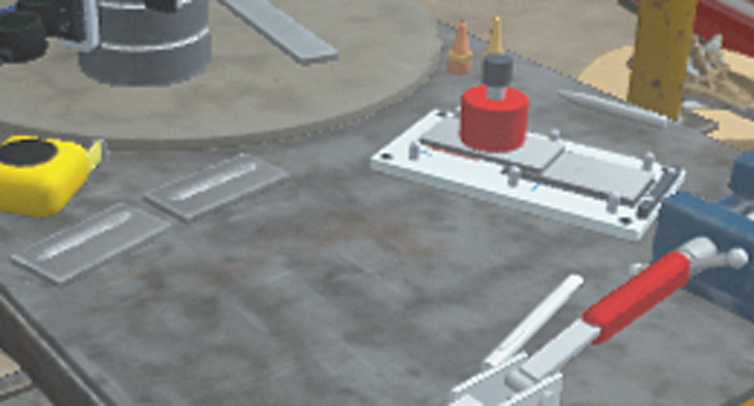

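The joint is complete and the arm is clear, so I'm handing it in.

```bash
python3 -c "
from station import bot
print(bot.hand_in()); o=bot.get_obs(); print(o['t'],o['joint_vel'].round(3) if hasattr(o['joint_vel'],'round') else '')"
```

```text
the job is handed in; nothing more can be done
None
the job is handed in; nothing more can be done
```

The lap joint is set up and handed in after about 40 s of the 96 s allowed. I laid one bare plate in the black outline by the end stop, then the packing piece in the red outline. The other bare plate went level on both at the blue marks, and the red weight stands on the middle of it.

**Last checks:**
- **Plates and packer:** wrist-camera pictures after each release showed each piece inside its outline or marks. The upper plate's top measured 21 to 23 mm high at four points, against 22 mm expected.
- **Weight:** the top camera put it within about 1 mm of board x = +30, y = 0, upright.
- **Welded plates:** they look unmoved in the last top picture.
- **Forces:** the readings I saw never passed about 16 N, and the arm was clear of everything at hand-in.

**Disagreements:** the top camera, the wrist camera and the robot's own position differed by 1 to 2 mm. I set each piece by comparing it with the board marks in the same picture. No check failed.

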